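Wedge a tin tight in a delivery crate

ROBOT

A 6-joint arm with a two-finger parallel gripper is mounted at the origin on the work surface. World frame = base frame: x ahead of the robot, y to its left, z up, the work surface at z = 0. Lengths are in mm, angles in rad, forces in N, time in s.
With the tool pointing down it reaches from about 350 to 775 mm from the base axis. Payload 7.3 kg.
Tool frame: the origin (TCP) lies on the centre line of the jaws, within the pads' length; the fingertips stand 22 mm ahead of it and the grasp point (between the pads) lies 3 mm ahead of it; x points along the fingers, z is the direction in which the jaws open and shut, and the axes are right-handed (so a half turn about x gives the same grasp; the last joint's range is limited). The gripper opens to 92 mm and grips with 3 to 60 N. Pads are 19 mm wide; open, the fingers measure 130 mm over their backs; the gripper's body (75 mm by 190 mm) begins 47 mm behind the grasp point.
Start: joints at [-0.146, 0.342, 1.524, -0, 1.275, -0.146], TCP at [525.017, 0.02, 248.741] pointing down, gripper open.
Joint ranges: [-2.53, 2.53], [-0.77, 2.02], [0.04, 2.7], [-1, 4.14], [0.28, 2.66], [-3.11, 3.11]. Speed limits (rad/s): [2.57, 2.57, 3.14, 3.14, 3.14, 3.14].

INTERFACE

Orientations are given as [roll, pitch, yaw] about the fixed x, y, z axes, in that order (R = Rz(yaw) Ry(pitch) Rx(roll)).
In Python, from plant import readout, imaging, bot gives the robot as it stands.
- The arm moves only by the tool arm_command, never from a script. Its argument "plan" is a list of rows, each an object of numbers: "tx", "ty", "tz": the shift along the tool's x, y, z in cm; "wx", "wy", "wz": the turn, a rotation vector about the tool's x, y, z in rad; "jaw": the opening, from -1 (shut) to 1 (fully open). In form: [{"tx": .., "ty": .., "tz": .., "wx": .., "wy": .., "wz": .., "jaw": ..}, ...]. A call has 1 to 20 rows; each row shifts and turns the commanded pose from where the row before left it, along the tool's axes as they then stand; what a row does not reach is not made up. A row lasts 1/10 s, in which the tool goes at most 50 mm and 8.59 degrees, less where a joint would pass 70% of its speed; a pose out of reach is approached as far as the arm can. A call with a gripper value outside its range is refused whole. The fingers move at their own pace and stop on an object; the grip force is fixed at half the most. Time passes only in rows, so rows that do not move let the fingers close. It gives the time, the measured TCP pose, the force and the opening at its end, in the units of the state.
- readout.get_obs(): the state, without advancing time (a new reading comes with each control period).
- imaging.capture(name): name is "scene" or "side" or "wrist"; returns the picture (480x640x3 uint8, blue, green, red); there is no depth.
- imaging.get_calibration(name): a dict with "fx", "fy", "cx", "cy" (pixels), "position" and "rotation" of the camera in the world; the wrist camera has in their place "mount" (4x4, takes a point from camera to tool coordinates, whose origin is the TCP and whose axes are the tool frame's). Camera axes: x right, y up, looking along -z (the intrinsics and any distortion apply to the point x, -y, -z); pixel columns grow to the right and rows downward; lengths in mm; the calibration is good to about 2 mm. The wrist camera is an equidistant fisheye: a pixel r from the principal point sees the ray r / f radians off the axis. A picture is of the moment at which its call begins: read the wrist's pose just before it. get_calibration takes no time and is no camera call.
- bot.close_job(): hands the job in, once; it reports no verdict.
The state is a dict: "time": time; "joint_positions": joint angles; "dq": joint speeds; "tau": joint torques, N m; "tool_pos": TCP position; "tcp_rot": TCP orientation; "contact_force": force on the tool from outside, world axes, zero at the start; "moment": the same for the moment, N m; "grip_width": finger opening in mm.
Only numpy, scipy, OpenCV 4.12 (cv2) and the standard library are available. Lean on these libraries where they do the work, as an engineer would, in place of code of your own. Each camera call takes 0.05 s, during which the arm holds its last target.

TASK

Make the square tin fast in the wooden delivery crate: stand the loose wooden wedge, thin end down, in the slot between the tin and the crate's sloping cheek and let go of it, then tap it down with the wooden tamper until the tin is locked tight against the stop batten and firm taps move the wedge no more. Do not hit or press so hard that the tin is dented, stand the tamper back upright on the table and let it go, and leave everything else where it is.

Things in the scene. Friction and masses are not known exactly. Their poses are not given: they have to be found in the camera images.
- crate: Low open wooden crate fixed to the table: floor board 170 (x) by 200 (y) by 12 mm; origin at the centre of its underside, z up. On its +y side stands a wooden cheek, 110 mm long (x), 85 mm above the board, its inner face sloping 20 in 110 in the upper 55 mm so that the slot beside it, along x, narrows downward. Low end rails (20 mm high, inner faces at x = +-54 mm) hold the tin in x.
- cheek_rim (a point): Middle of the top inner edge of the sloping cheek, at (0, 65, 97) mm in the crate's frame; axes as the crate's. The slot's mouth lies from here towards the crate's -y as far as the tin's side; 12 to 16 mm wide at the start.
- batten: Wooden stop batten, 100 (x) by 25 (y) by 60 mm high, fixed on the crate's board on its -y side, parallel to the crate's axes. Origin at the centre of its underside. On its +y face sits a steel face plate, 5 mm thick, set by screws to stand 0 to 6 mm proud of the batten: how far is not measured. The tin must end pressed on this plate (part of the batten).
- tin: Full square steel tin, 100 by 100 by 85 mm high, about 0.45 kg, loose on the crate's board between batten and slot, its top level with the cheek's rim; origin at the centre of its underside, axes as the crate's. Starts 0.7 to 6.5 mm clear of the batten's plate; slides with friction. Taps of up to 10 N may fail to shift it; it dents if the wedge presses it with over 60 N.
- wedge: Light wooden wedge, 110 mm high, 40 wide (x, parallel faces to grip), 80 g, standing thin end down in the holder. Origin under the middle of the thin end. Thin end 8 mm thick (y -4 to 4), head 28 (y -4 to 24): its flat -y face goes to the tin, the sloping +y face to the cheek, axes as the crate's. Tight, its head is 30 to 85 mm above the rim, unforeseeably. Friction keeps it in.
- wedge_head (a point): Centre of the wedge's flat top (the head to tap), 110 mm above its tip; axes as the wedge's. The wedge is tight when taps of 15 to 20 N no longer move it down.
- holder: Plywood block 85 (x) by 60 (y) by 50 mm high, fixed to the table, with one upright socket (45 by 19 mm, floor 5 mm above the table) in which the wedge stands loosely, its head 115 mm above the table; origin at the centre of its underside.
- tamper: Wooden hand tamper of about 0.25 kg standing upright on the table: round head 44 mm across and 45 mm high at the bottom, above it a round handle 25 mm across, its top 120 mm above the underside. Origin at the centre of its underside (the striking face), z along the handle.
- tamper_handle (a point): Point on the tamper's axis at which to grip the handle, 95 mm above its underside.
- tall_can: Bystander: food can 74 mm across, 110 mm high, standing; origin under its centre.
- low_can: Bystander: low can 86 mm across, 38 mm high; origin under its centre.
- spacer: Bystander: straight-sided wooden block 45 x 45 x 70 mm high; origin under its centre.
- tape_roll: Bystander: roll of tape 100 mm across, 45 mm high, lying flat; origin under its centre.
- jar: Bystander: jar 68 mm across, 100 mm high; origin under its centre.
- spare_can: Bystander: food can 74 mm across, 110 mm high, standing; origin under its centre.
- marker: Bystander: black marker pen 120 mm long, 16 mm thick, lying; origin under its middle.
Not all that is in view belongs to the job. What is shaped like the tamper but blue is not meant. What is shaped like the wedge but green is not meant.

How it is judged (in metres and radians):
On the way, in this order (a step that is already met when the one before it is completed fails the run):
1. the wedge stands in the slot, thin end down, let go of, and the tin is not yet tight (x of wedge_head in the frame of cheek_rim between -0.025 and 0.025 m and angle between wedge's own z axis and vertical below 0.12 rad and angle between the x axis of wedge and the x axis of crate, either way round below 0.12 rad and z of wedge in the frame of cheek_rim below -0.01 m and y of wedge in the frame of cheek_rim between -0.03 and 0 m and contact force between each of the fingers, tamper and wedge below 0.1 N and contact force between tin and batten below 2 N), for 0.2 s.
2. the tamper, and not the hand, has driven the wedge until the tin presses on the batten (contact force between tamper and wedge above 3 N and contact force between the fingers and wedge below 0.1 N and contact force between tin and batten above 5 N), for 0.02 s.
At the end, for the whole second after the job is handed in: The wedge rests in the slot, thin end down, within 25 mm of the cheek's middle and 0.12 rad of upright, keeping the upright tin (0.06 rad) pressed on the batten's plate with over 8 N; the tamper stands on the table, upright within 0.1 rad, at rest (x of wedge_head in the frame of cheek_rim between -0.025 and 0.025 m and angle between wedge's own z axis and vertical below 0.12 rad and angle between the x axis of wedge and the x axis of crate, either way round below 0.12 rad and z of wedge in the frame of cheek_rim below -0.01 m and y of wedge in the frame of cheek_rim between -0.03 and 0 m and contact force between tin and batten above 8 N and contact force between tin and wedge above 8 N and angle between tin's own z axis and vertical below 0.06 rad and linear speed of wedge below 0.01 m/s and angle between tamper's own z axis and vertical below 0.1 rad and height (world z) of tamper between -0.005 and 0.006 m and linear speed of tamper below 0.02 m/s); the robot touches nothing.
It fails at once if the tin is dented: the wedge presses on it with more than 60 N (contact force between wedge and tin above 60 N).
It fails at once if a bystander is moved by more than 30 mm (distance of any of tall_can, low_can, spacer, tape_roll, jar, spare_can, marker from where it was at the start of the episode above 0.03 m).
It also fails if it takes over 67 s, if anything falls off the work surface, if the arm or the gripper's body presses on something with over 40 N, if the wrist force passes 120 N, or if a joint passes its speed limit or range.

## Working session

There is one attempt and no reset: what is moved stays moved. The work goes in short steps, Python scripts to look and compute and a tool call to move; the robot and the scene stay as the last step left them, time stands still between calls to the robot, and variables do not carry over. Pictures are saved under pics/ and viewed, and the job is handed in when it is done.

Besides the shell and the picture viewer there is one more tool, called after "Request:" by a JSON object that holds its "method" and its "body", one argument or row to a line. arm_command: Moves the arm, as the interface text tells. Its arguments: {"type":"object","properties":{"plan":{"type":"array"}},"required":["plan"]}

```bash
ls; mkdir -p pics; python3 - <<'E'
from plant import readout, imaging, bot
import cv2
print(readout.get_obs())
for n in ("scene","side","wrist"):
    cv2.imwrite(f"pics/{n}0.png",imaging.capture(n)); print(n,imaging.get_calibration(n))
E
```

```text
pics
{'time': 0.0, 'joint_positions': array([-1.45986369e-01,  3.42706972e-01,  1.52502443e+00, -3.60149610e-05,
        1.27540073e+00, -1.46029353e-01]), 'dq': array([-0.00108796, -0.0012203 , -0.00019343, -0.00211261,  0.00013757,
       -0.00105806]), 'tau': array([ 7.61924657e-04, -4.31245601e+01, -2.44219762e+01,  7.17750052e-02,
        5.59406646e-02, -1.04314388e-04]), 'tool_pos': array([5.24620281e+02, 7.49347660e-02, 2.48050529e+02]), 'tcp_rot': array([3.01793013, 1.56925647, 3.01798363]), 'contact_force': array([ 0.39594018, -0.19431453,  1.05549494]), 'moment': array([ 0.03303277,  0.02943641, -0.02303893]), 'grip_width': 91.41680415095169}
scene {'fx': 583.7313723962694, 'fy': 583.7313723962694, 'cx': 316.8801644115043, 'cy': 242.60631169555003, 'position': array([1358.09079668, -336.30241923, 1200.00177722]), 'rotation': array([0.68190358, 0.00614884, 1.18541893])}
side {'fx': 539.5816813372115, 'fy': 539.5816813372115, 'cx': 316.10639465498195, 'cy': 235.21586689272885, 'position': array([  15.15323275, -677.54202098,  901.56410158]), 'rotation': array([ 0.81018065,  0.01163932, -0.68739596])}
wrist {'fx': 371.64829954431775, 'fy': 371.64829954431775, 'cx': 324.1035136423088, 'cy': 237.9642129292095, 'mount': array([[-8.82301867e-04,  2.80620746e-01, -9.59818326e-01,
        -1.35303957e+02],
       [-1.34970883e-03,  9.59817491e-01,  2.80621743e-01,
         7.57931573e+01],
       [ 9.99998700e-01,  1.54306836e-03, -4.68092465e-04,
        -8.64694812e-01],
       [ 0.00000000e+00,  0.00000000e+00,  0.00000000e+00,
         1.00000000e+00]])}
```

View pics/scene0.png

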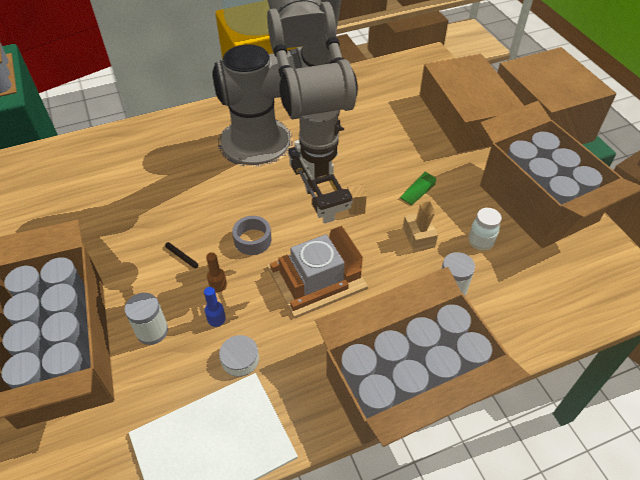

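View pics/side0.png

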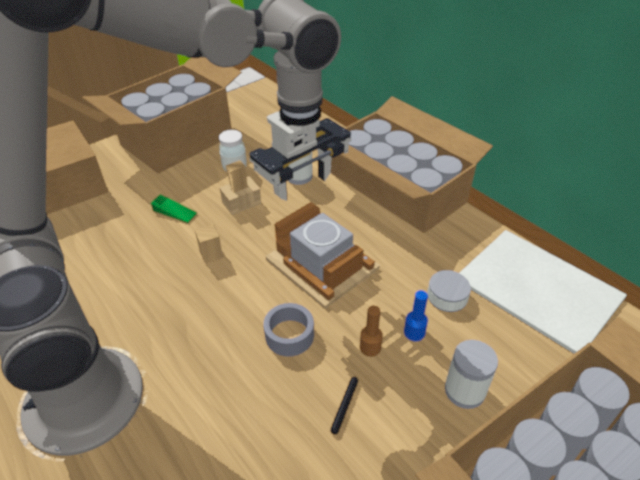

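View pics/wrist0.png

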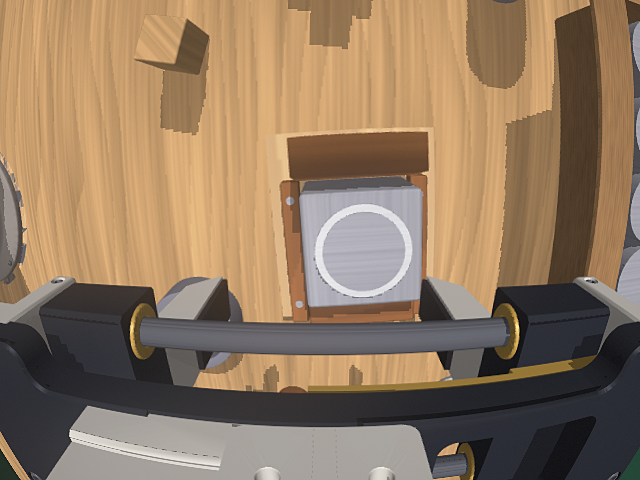

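```bash
cat > h.py <<'E'
import numpy as np, cv2
from scipy.spatial.transform import Rotation as Ro
from plant import readout, imaging, bot
def Rw(r): return Ro.from_euler('xyz',r).as_matrix()
def cam(n,obs=None):
    c=imaging.get_calibration(n)
    if n!='wrist': return c,Rw(c['rotation']),np.array(c['position'])
    o=obs or readout.get_obs(); R=Rw(o['tcp_rot']); M=c['mount']
    return c,R@M[:3,:3],R@M[:3,3]+o['tool_pos']
def ray(n,u,v,obs=None):
    c,R,p=cam(n,obs); x=(u-c['cx'])/c['fx']; y=(v-c['cy'])/c['fy']
    if n=='wrist':
        r=np.hypot(x,y); s=np.sin(r)/max(r,1e-9); d=np.array([x*s,-y*s,-np.cos(r)])
    else: d=np.array([x,-y,-1.])
    d=R@d; return p,d/np.linalg.norm(d)
def onz(n,u,v,z,obs=None):
    p,d=ray(n,u,v,obs); return p+d*(z-p[2])/d[2]
def proj(n,P,obs=None):
    c,R,p=cam(n,obs); q=R.T@(np.array(P,float)-p); a=np.array([q[0],-q[1],-q[2]])
    if n=='wrist':
        s=np.hypot(a[0],a[1]); th=np.arctan2(s,a[2]); k=th/s
        return np.array([c['cx']+c['fx']*a[0]*k,c['cy']+c['fy']*a[1]*k])
    return np.array([c['cx']+c['fx']*a[0]/a[2],c['cy']+c['fy']*a[1]/a[2]])
def tri(n1,uv1,n2,uv2):
    p,d=ray(n1,*uv1);q,e=ray(n2,*uv2)
    A=np.stack([d,-e],1);t=np.linalg.lstsq(A,q-p,rcond=None)[0]
    a=p+d*t[0];b=q+e*t[1]; return (a+b)/2,np.linalg.norm(a-b)
def crop(src,u,v,w,h,k,out):
    im=cv2.imread(src) if isinstance(src,str) else src
    cv2.imwrite(out,cv2.resize(im[v:v+h,u:u+w],None,fx=k,fy=k,interpolation=cv2.INTER_CUBIC))
E
python3 - <<'E'
from h import *
o=readout.get_obs(); print(Rw(o['tcp_rot']).round(3))
crop('pics/scene0.png',390,170,130,120,6,'pics/s_w.png')
crop('pics/side0.png',140,120,160,120,5,'pics/d_w.png')
crop('pics/scene0.png',255,215,130,100,6,'pics/s_c.png')
crop('pics/side0.png',255,190,130,110,5,'pics/d_c.png')
a=cv2.imread('pics/scene0.png')[235:335,150:250];b=cv2.imread('pics/side0.png')[280:380,340:440]
cv2.imwrite('pics/t.png',cv2.resize(np.hstack([a,b]),None,fx=4,fy=4,interpolation=cv2.INTER_CUBIC))
E
```

```text
[[-0.001 -0.     1.   ]
 [ 0.     1.     0.   ]
 [-1.     0.    -0.001]]
```

View pics/s_w.png

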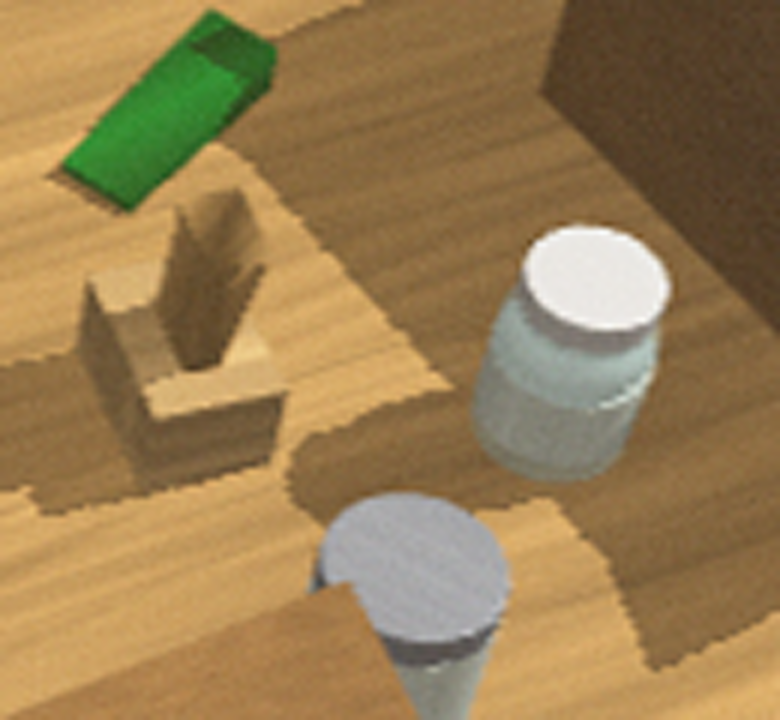

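View pics/d_w.png

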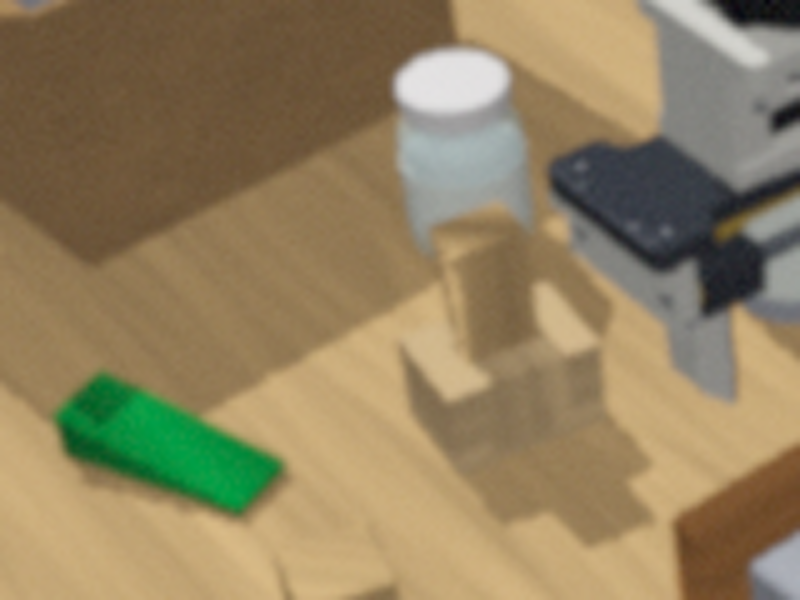

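View pics/s_c.png

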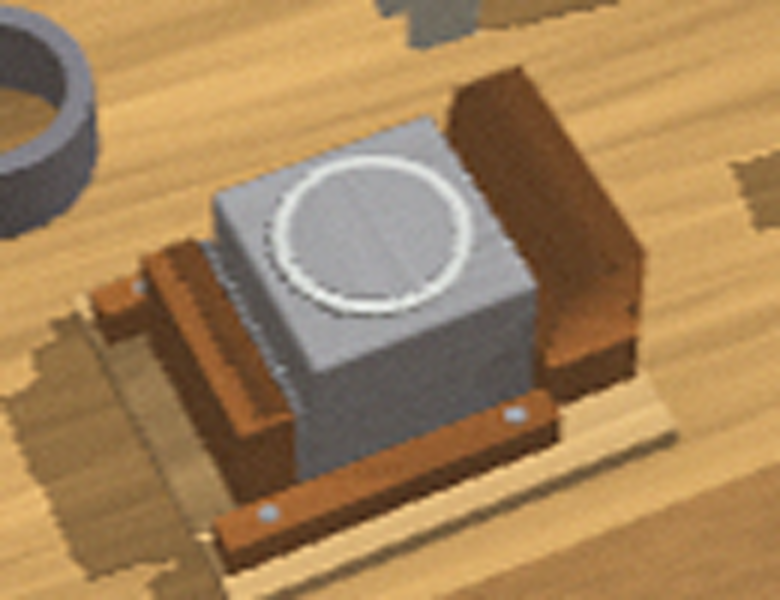

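View pics/d_c.png

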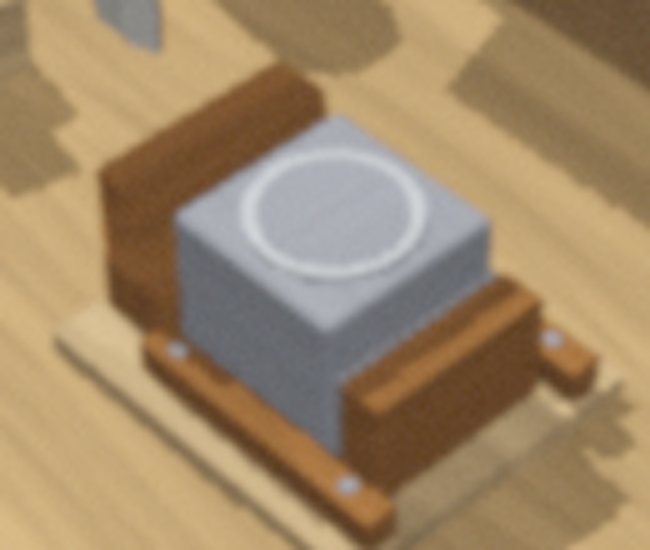

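View pics/t.png

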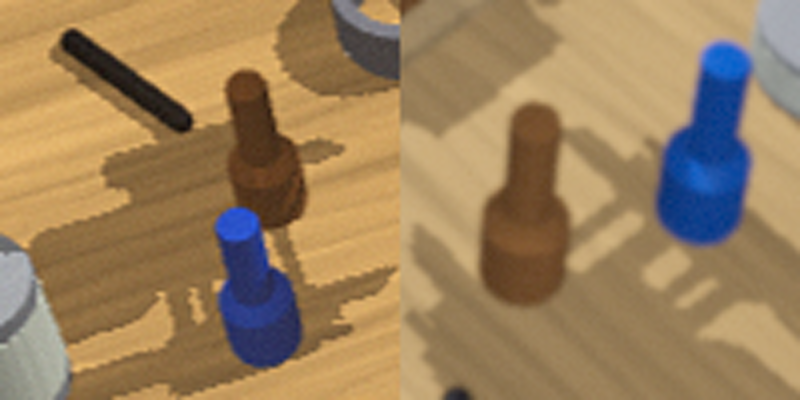

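```bash
python3 - <<'E'
from h import *
print('wedge top, side');
for u,v in [(226.4,167),(239,161.6),(245.4,166.4),(230,172.4)]: print(onz('side',u,v,115).round(1))
print('wedge top, scene');
for u,v in [(420,204.2),(430,201.7),(434.2,213.7)]: print(onz('scene',u,v,115).round(1))
f=lambda u,v:(390+u/6,170+v/6)
print('holder top scene')
for u,v in [(90,283),(152,415),(285,390),(200,250)]: print(onz('scene',*f(u,v),50).round(1))
g=lambda u,v:(140+u/5,120+v/5)
print('holder top side')
for u,v in [(402,345),(455,405),(600,345),(540,285)]: print(onz('side',*g(u,v),50).round(1))
s=lambda u,v:(255+u/6,215+v/6); d=lambda u,v:(255+u/5,190+v/5)
print('tin top')
for a in [(213,200),(430,117),(537,290),(318,370)]: print(onz('scene',*s(*a),97).round(1))
for a in [(335,115),(490,220),(325,330),(177,215)]: print(onz('side',*d(*a),97).round(1))
print('cheek top')
for a in [(520,67),(645,248),(450,97)]: print(onz('scene',*s(*a),97).round(1))
print('tamper top')
print(onz('scene',150+245/4,235+80/4,120).round(1),onz('side',340+137/4,280+117/4,120).round(1))
o=readout.get_obs()
print('wrist tin');
for a in [(299,190),(423,187),(424,302),(305,306)]: print(onz('wrist',*a,97).round(1))
print('wrist board +y corners', onz('wrist',277,134,12).round(1), onz('wrist',434,127,12).round(1))
print('cheek outer/inner');
for a in [(287,136),(429,131),(289,179),(429,172)]: print(onz('wrist',*a,97).round(1))
E
```

```text
wedge top, side
[518.3 295.6 115. ]
[554.3 294.4 115. ]
[555.2 267.5 115. ]
[513.1 271.4 115. ]
wedge top, scene
[522.7 276.4 115. ]
[524.7 304.  115. ]
[564.6 293.7 115. ]
holder top scene
[498.6 254.6  50. ]
[575.2 244.2  50. ]
[584.6 303.1  50. ]
[499.8 308.4  50. ]
holder top side
[497.9 306.8  50. ]
[492.6 249.6  50. ]
[574.3 242.1  50. ]
[579.1 302.9  50. ]
tin top
[518.  -71.6  97. ]
[511.1  26.   97. ]
[609.1  30.7  97. ]
[612.4 -63.4  97. ]
[600.8  29.6  97. ]
[608.  -66.6  97. ]
[510.8 -71.7  97. ]
[506.1  23.3  97. ]
cheek top
[500.4  70.9  97. ]
[606.3  78.9  97. ]
[504.3  37.7  97. ]
tamper top
[ 483.5 -256.1  120. ] [ 485.9 -257.8  120. ]
wrist tin
[504.3  31.1  97. ]
[602.6  34.2  97. ]
[611.4 -66.6  97. ]
[507.4 -68.8  97. ]
wrist board +y corners [477.2  74.7  12. ] [635.3  84.3  12. ]
cheek outer/inner
[495.6  73.3  97. ]
[605.8  78.9  97. ]
[496.7  39.8  97. ]
[607.   46.4  97. ]
```

```bash
python3 - <<'E'
from h import *
crop('pics/wrist0.png',265,115,180,120,4.4,'pics/w_c.png')
E
```

```text
(no output)
```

View pics/w_c.png

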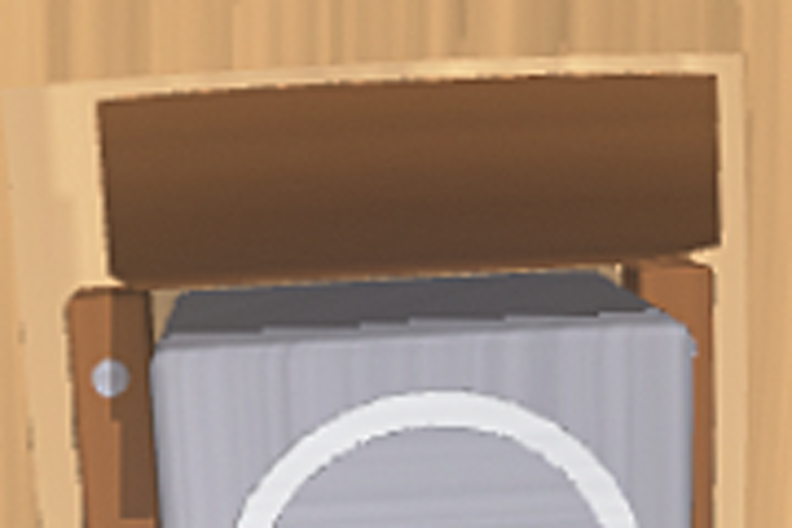

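```bash
python3 - <<'E'
from h import *
s=lambda u,v:(255+u/6,215+v/6); d=lambda u,v:(255+u/5,190+v/5); w=lambda u,v:(265+u/4.4,115+v/4.4)
print('board')
print('wrist -x+y',onz('wrist',*w(5,88),12).round(1),'+x+y',onz('wrist',*w(742,55),12).round(1))
print('scene +x+y',onz('scene',*s(678,435),12).round(1),'-x-y',onz('scene',*s(78,300),12).round(1))
print('side -x+y',onz('side',*d(55,337),12).round(1),'+x-y',onz('side',*d(618,382),12).round(1))
# guess crate
c=np.array([555,-22.]);
for n in('scene','side','wrist'):
  im=cv2.imread(f'pics/{n}0.png')
  for yaw in (0.045,):
    A=Ro.from_euler('z',yaw).as_matrix()
    for P in [(-55,65,97),(55,65,97),(-85,100,12),(85,100,12),(85,-100,12),(-85,-100,12)]:
        u=proj(n,A@np.array(P)+[*c,0]); cv2.drawMarker(im,tuple(int(round(k)) for k in u),(0,255,0),0,5)
  x0,y0={'scene':(250,215),'side':(250,185),'wrist':(250,105)}[n]
  crop(im,x0,y0,200,150,4,f'pics/g_{n}.png')
E
```

```text
board
wrist -x+y [466.3  74.   12. ] +x+y [635.   83.7  12. ]
scene +x+y [641.7  82.4  12. ] -x-y [ 482.3 -123.1   12. ]
side -x+y [465.4  68.6  12. ] +x-y [ 643.4 -117.7   12. ]
```

View pics/g_scene.png

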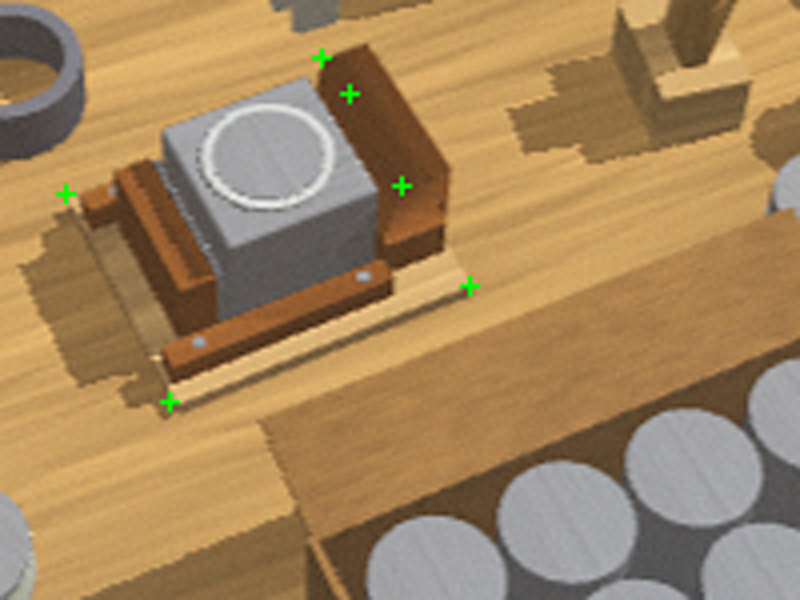

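View pics/g_side.png

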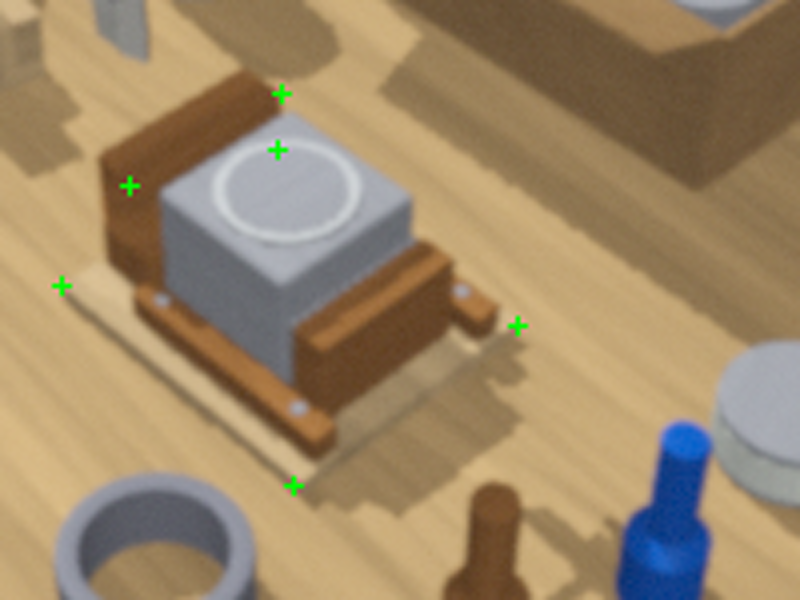

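View pics/g_wrist.png

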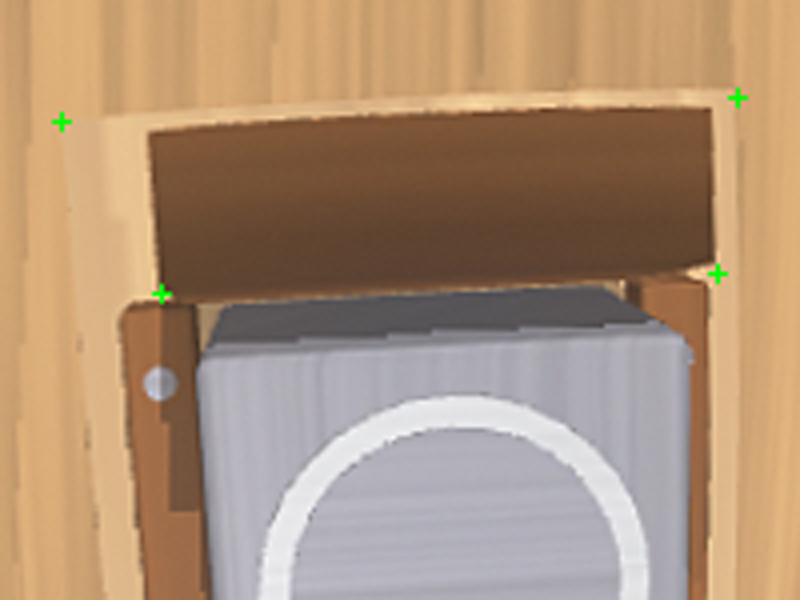

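Request:
{"method": "arm_command", "body": {
  "plan": [
    {"ty": 4,"tz": 0.2},
    {"ty": 4,"tz": 0.2},
    {"ty": 4,"tz": 0.2},
    {"ty": 4,"tz": 0.2},
    {"ty": 4,"tz": 0.2},
    {"ty": 4,"tz": 0.2,"wx": 0.09},
    {},
    {}
  ]
}}

```text
invalid input at $.plan[0]: expected keys tx, ty, tz, wx, wy, wz, jaw
```

```bash
python3 - <<'E'
from h import *
o=readout.get_obs(); print(o['tool_pos'],Rw(o['tcp_rot']).round(3)); im=imaging.capture('wrist');cv2.imwrite('pics/wrist1.png',im)
np.save('o1.npy',o,allow_pickle=True)
u=proj('wrist',(537,282,115),o);print(u)
E
```

```text
[5.24744227e+02 5.27421475e-02 2.48229464e+02] [[-0.001 -0.     1.   ]
 [ 0.     1.     0.   ]
 [-1.     0.    -0.001]]
[ 340.38444903 -110.86496999]
```

View pics/wrist1.png

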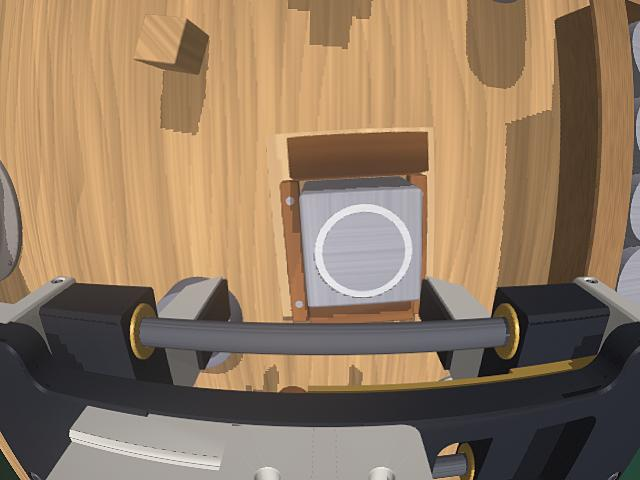

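All keys needed.

Request:
{"method": "arm_command", "body": {
  "plan": [
    {"tx": 0,"ty": 4,"tz": 0.2,"wx": 0,"wy": 0,"wz": 0,"jaw": 1},
    {"tx": 0,"ty": 4,"tz": 0.2,"wx": 0,"wy": 0,"wz": 0,"jaw": 1},
    {"tx": 0,"ty": 4,"tz": 0.2,"wx": 0,"wy": 0,"wz": 0,"jaw": 1},
    {"tx": 0,"ty": 4,"tz": 0.2,"wx": 0,"wy": 0,"wz": 0,"jaw": 1},
    {"tx": 0,"ty": 4,"tz": 0.2,"wx": 0,"wy": 0,"wz": 0,"jaw": 1},
    {"tx": 0,"ty": 4,"tz": 0.2,"wx": 0.09,"wy": 0,"wz": 0,"jaw": 1},
    {"tx": 0,"ty": 0,"tz": 0,"wx": 0,"wy": 0,"wz": 0,"jaw": 1},
    {"tx": 0,"ty": 0,"tz": 0,"wx": 0,"wy": 0,"wz": 0,"jaw": 1}
  ]
}}

```text
time: 1.0
tool_pos: [536.6, 240.6, 248.2]
tcp_rot: [-2.285, 1.57, -2.372]
contact_force: [0.2, -0.7, 0.5]
grip_width: 91.7
```

```bash
python3 - <<'E'
from h import *
o=readout.get_obs(); print(o['time'],o['tool_pos'],Rw(o['tcp_rot']).round(3)); im=imaging.capture('wrist');cv2.imwrite('pics/wrist1.png',im)
np.save('o1.npy',o,allow_pickle=True)
u=proj('wrist',(537,282,115),o);print(u)
E
```

```text
1.0 [536.64791073 240.6174303  248.20433588] [[-0.001  0.087  0.996]
 [-0.001  0.996 -0.087]
 [-1.    -0.001 -0.001]]
[320.66719756 179.59324051]
```

View pics/wrist1.png

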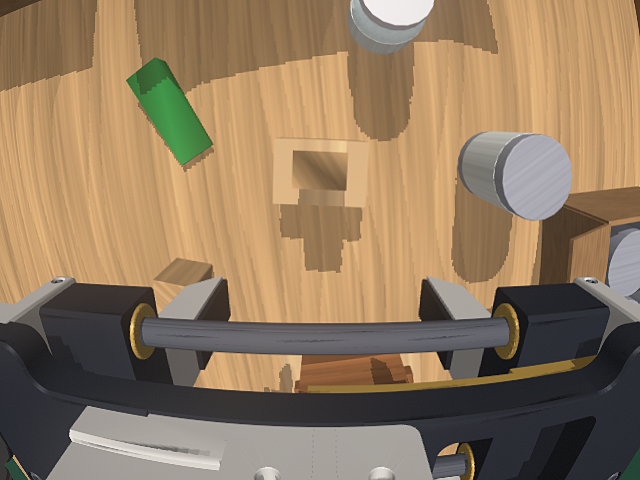

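```bash
python3 - <<'E'
from h import *
crop('pics/wrist1.png',262,125,120,90,6,'pics/w1c.png')
E
```

```text
(no output)
```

View pics/w1c.png

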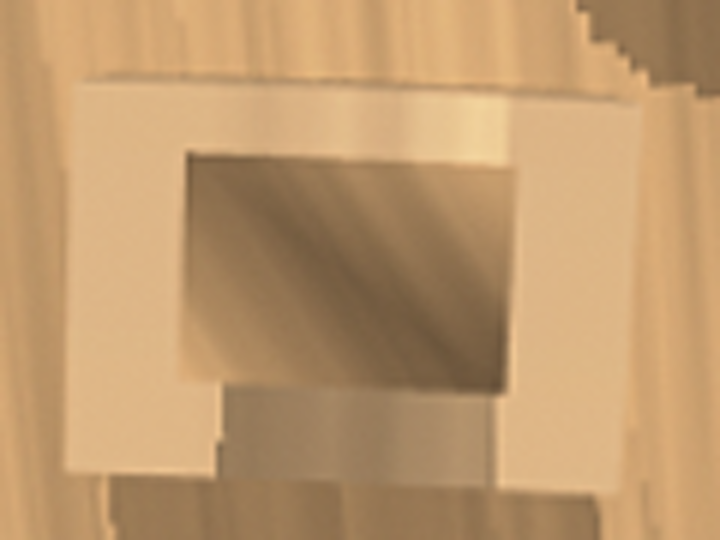

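```bash
python3 - <<'E'
from h import *
o=np.load('o1.npy',allow_pickle=True).item(); R=Rw(o['tcp_rot'])
f=lambda p:(262+p[0]/6,125+p[1]/6)
H=np.array([onz('wrist',*f(p),115,o) for p in [(187,152),(518,165),(505,393),(180,380)]]);print(H.round(1),H.mean(0))
B=np.array([onz('wrist',*f(p),50,o) for p in [(78,82),(640,98),(615,492),(65,472)]]);print(B.round(1),B.mean(0))
print(np.arctan2(*(H[1]-H[0])[1::-1]),np.arctan2(*(H[2]-H[3])[1::-1]),np.arctan2(*(B[2]-B[3])[1::-1]),np.arctan2(*(B[1]-B[0])[1::-1]))
c=H.mean(0); print('tool-frame delta',R.T@(c-o['tool_pos']))
E
```

```text
[[519.3 305.1 115. ]
 [558.6 300.  115. ]
 [554.8 272.4 115. ]
 [515.6 277.5 115. ]] [537.05251482 288.7562445  115.        ]
[[498.5 314.6  50. ]
 [581.4 304.8  50. ]
 [573.5 245.1  50. ]
 [489.9 255.7  50. ]] [535.81721091 280.05165125  50.        ]
-0.12965287307627116 -0.1303745941607998 -0.1266081923938079 -0.11845726728544465
tool-frame delta [133.17021391  48.09250147  -3.70265665]
```

```bash
python3 - <<'E'
from h import *
o=np.load('o1.npy',allow_pickle=True).item()
print(onz('wrist',537,176,110,o),onz('wrist',502,176,110,o))
E
```

```text
[715.5412104  273.97666171 110.        ] [681.29354468 275.10033176 110.        ]
```

Clear. Move over, then down.

Request:
{"method": "arm_command", "body": {
  "plan": [
    {"tx": 0,"ty": 2.3,"tz": -0.2,"wx": 0.04,"wy": 0,"wz": 0,"jaw": 1},
    {"tx": 0,"ty": 2.35,"tz": -0.17,"wx": 0,"wy": 0,"wz": 0,"jaw": 1},
    {"tx": 4,"ty": 0,"tz": 0,"wx": 0,"wy": 0,"wz": 0,"jaw": 0.6},
    {"tx": 4,"ty": 0,"tz": 0,"wx": 0,"wy": 0,"wz": 0,"jaw": 0.6},
    {"tx": 3,"ty": 0,"tz": 0,"wx": 0,"wy": 0,"wz": 0,"jaw": 0.6},
    {"tx": 2.5,"ty": 0,"tz": 0,"wx": 0,"wy": 0,"wz": 0,"jaw": 0.6},
    {"tx": 1.5,"ty": 0,"tz": 0,"wx": 0,"wy": 0,"wz": 0,"jaw": 0.6},
    {"tx": 0,"ty": 0,"tz": 0,"wx": 0,"wy": 0,"wz": 0,"jaw": 0.6},
    {"tx": 0,"ty": 0,"tz": 0,"wx": 0,"wy": 0,"wz": 0,"jaw": 0.6}
  ]
}}

```text
time: 1.95
tool_pos: [539.0, 285.6, 99.3]
tcp_rot: [0.071, 1.57, -0.06]
contact_force: [-0.1, -0.7, 0.3]
grip_width: 73.2
```

```bash
python3 - <<'E'
from h import *
o=readout.get_obs(); print(o['time'],o['tool_pos'],o['contact_force'],o['grip_width'])
cv2.imwrite('pics/wrist2.png',imaging.capture('wrist'))
E
```

```text
1.95 [539.02931022 285.60448018  99.27723503] [-0.0715654  -0.72566416  0.31453095] 73.22909351675513
```

View pics/wrist2.png

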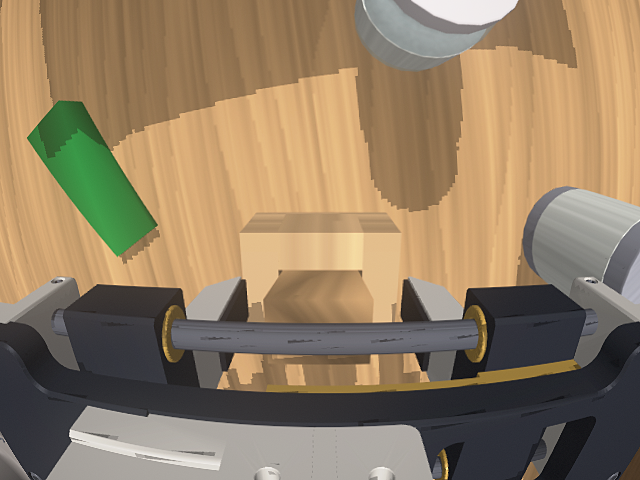

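Request:
{"method": "arm_command", "body": {
  "plan": [
    {"tx": 0,"ty": 0,"tz": 0,"wx": 0,"wy": 0,"wz": 0,"jaw": -0.1},
    {"tx": 0,"ty": 0,"tz": 0,"wx": 0,"wy": 0,"wz": 0,"jaw": -0.3},
    {"tx": 0,"ty": 0,"tz": 0,"wx": 0,"wy": 0,"wz": 0,"jaw": -0.5},
    {"tx": 0,"ty": 0,"tz": 0,"wx": 0,"wy": 0,"wz": 0,"jaw": -0.5},
    {"tx": 0,"ty": 0,"tz": 0,"wx": 0,"wy": 0,"wz": 0,"jaw": -0.5}
  ]
}}

```text
time: 2.5
tool_pos: [538.4, 286.7, 98.9]
tcp_rot: [0.426, 1.571, 0.297]
contact_force: [-0.7, -0.5, 1.4]
grip_width: 39.9
```

Request:
{"method": "arm_command", "body": {
  "plan": [
    {"tx": -2,"ty": 0,"tz": 0,"wx": 0,"wy": 0,"wz": 0,"jaw": -0.5},
    {"tx": -4,"ty": 0,"tz": 0,"wx": 0,"wy": 0,"wz": 0,"jaw": -0.5},
    {"tx": -4,"ty": 0,"tz": 0,"wx": -0.085,"wy": 0,"wz": 0,"jaw": -0.5},
    {"tx": -3.5,"ty": 0,"tz": 0,"wx": -0.085,"wy": 0,"wz": 0,"jaw": -0.5},
    {"tx": 0,"ty": -3.5,"tz": 0.1,"wx": 0,"wy": 0,"wz": 0,"jaw": -0.5},
    {"tx": 0,"ty": -4,"tz": 0.1,"wx": 0,"wy": 0,"wz": 0,"jaw": -0.5},
    {"tx": 0,"ty": -4,"tz": 0.1,"wx": 0,"wy": 0,"wz": 0,"jaw": -0.5},
    {"tx": 0,"ty": -4,"tz": 0.1,"wx": 0,"wy": 0,"wz": 0,"jaw": -0.5},
    {"tx": 0,"ty": -4,"tz": 0.1,"wx": 0,"wy": 0,"wz": 0,"jaw": -0.5},
    {"tx": 0,"ty": -3.2,"tz": 0.2,"wx": 0,"wy": 0,"wz": 0,"jaw": -0.5},
    {"tx": 0,"ty": 0,"tz": 0,"wx": 0,"wy": 0,"wz": 0,"jaw": -0.5},
    {"tx": 0,"ty": 0,"tz": 0,"wx": 0,"wy": 0,"wz": 0,"jaw": -0.5}
  ]
}}

```text
time: 3.7
tool_pos: [554.4, 59.7, 233.6]
tcp_rot: [2.221, 1.57, 2.259]
contact_force: [-0.5, 0.2, -1.6]
grip_width: 40.1
```

```bash
python3 - <<'E'
from h import *
o=readout.get_obs(); print(o['time'],o['tool_pos'],o['contact_force'],o['grip_width'],Rw(o['tcp_rot']).round(3))
np.save('o3.npy',o,allow_pickle=True)
for n in ('wrist','scene','side'): cv2.imwrite(f'pics/{n}3.png',imaging.capture(n))
crop('pics/scene3.png',265,130,150,150,4,'pics/s3.png');crop('pics/side3.png',235,130,150,150,4,'pics/d3.png')
E
```

```text
3.7 [554.44338414  59.67701245 233.62609967] [-0.48238397  0.23008792 -1.58378347] 40.07051062763821 [[-0.    -0.038  0.999]
 [ 0.     0.999  0.038]
 [-1.     0.    -0.   ]]
```

View pics/wrist3.png

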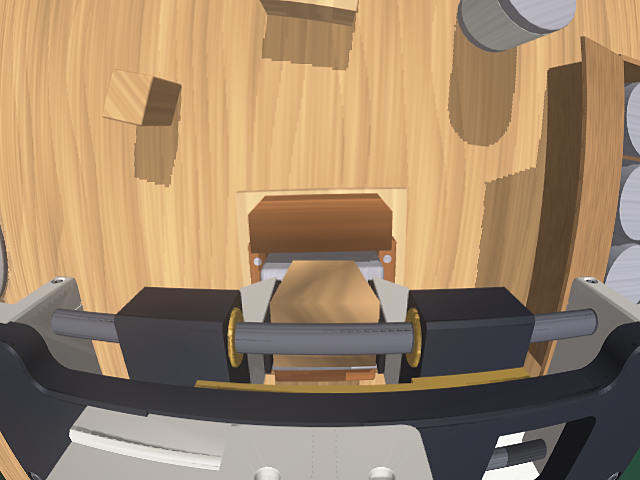

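View pics/s3.png

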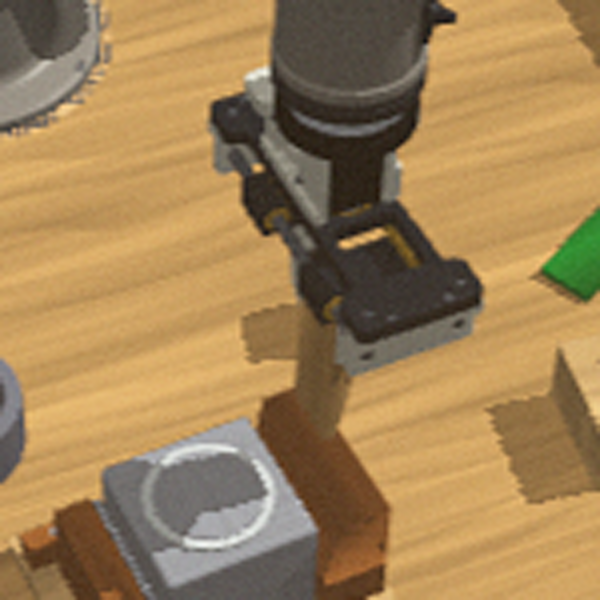

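View pics/d3.png

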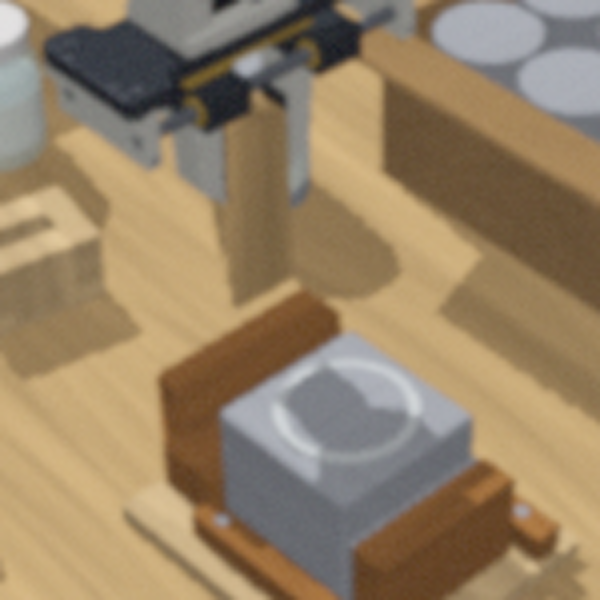

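```bash
python3 - <<'E'
from h import *
o=np.load('o3.npy',allow_pickle=True).item()
crop('pics/wrist3.png',235,180,170,120,4.6,'pics/w3.png')
for p in [(293.75,205.75),(306.75,200)]: print('side flat edge',onz('side',*p,139.7).round(1))
for p in [(292,262),(363,262)]: print('wrist slope tip edge',onz('wrist',*p,139.7,o).round(1))
E
```

```text
side flat edge [538.1  50.1 139.7]
side flat edge [571.9  47.  139.7]
wrist slope tip edge [532.8  51.2 139.7]
wrist slope tip edge [579.5  52.9 139.7]
```

View pics/w3.png

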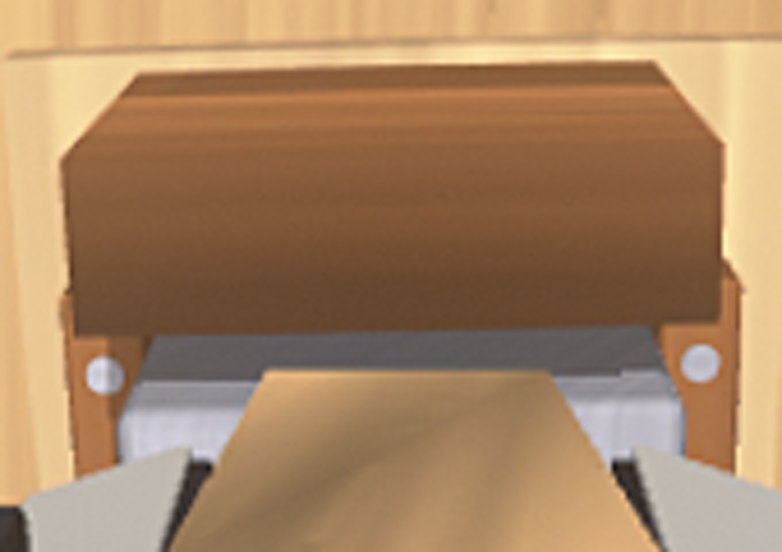

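```bash
python3 - <<'E'
from h import *
o=np.load('o3.npy',allow_pickle=True).item()
f=lambda p:(235+p[0]/4.6,180+p[1]/4.6)
for n,p,z in [('tip',(265,370),139.7),('tip',(550,372),139.7),('rim',(75,335),97),('rim',(718,322),97),('tin',(125,381),97),('tin',(680,374),97),('tinmid',(200,380),97)]:
  P=onz('wrist',*f(p),z,o); print(n,P.round(1),(Rw(o['tcp_rot']).T@(P-o['tool_pos'])).round(1))
E
```

```text
tip [533.2  52.4 139.7] [ 93.9  -6.5 -21.5]
tip [573.9  53.6 139.7] [93.9 -6.9 19.2]
rim [497.4  41.8  97. ] [136.6 -15.7 -57.7]
rim [606.3  48.2  97. ] [136.6 -13.5  51.4]
tin [505.9  33.9  97. ] [136.6 -24.  -49.4]
tin [600.5  38.7  97. ] [136.6 -22.8  45.3]
tinmid [518.9  34.6  97. ] [136.6 -23.7 -36.5]
```

Request:
{"method": "arm_command", "body": {
  "plan": [
    {"tx": 0.5,"ty": -0.6,"tz": 0,"wx": -0.015,"wy": 0,"wz": 0,"jaw": -0.5},
    {"tx": 1.3,"ty": -0.53,"tz": 0,"wx": 0,"wy": 0,"wz": 0,"jaw": -0.5},
    {"tx": 1.3,"ty": 0,"tz": 0,"wx": 0,"wy": 0,"wz": 0,"jaw": -0.5},
    {"tx": 0.6,"ty": 0,"tz": 0,"wx": 0,"wy": 0,"wz": 0,"jaw": -0.5},
    {"tx": 0,"ty": 0,"tz": 0,"wx": 0,"wy": 0,"wz": 0,"jaw": -0.5},
    {"tx": 0,"ty": 0,"tz": 0,"wx": 0,"wy": 0,"wz": 0,"jaw": -0.5}
  ]
}}

```text
time: 4.45
tool_pos: [555.3, 49.0, 197.0]
tcp_rot: [-0.147, 1.57, -0.091]
contact_force: [-0.5, -0.7, -0.8]
grip_width: 39.9
```

```bash
python3 - <<'E'
from h import *
o=readout.get_obs(); print(o['time'],o['tool_pos'],o['contact_force'],o['grip_width'],Rw(o['tcp_rot']).round(3))
np.save('o4.npy',o,allow_pickle=True)
for n in ('wrist','scene','side'): cv2.imwrite(f'pics/{n}4.png',imaging.capture(n))
crop('pics/scene4.png',285,190,90,70,8,'pics/s4.png');crop('pics/side4.png',265,180,90,70,8,'pics/d4.png');crop('pics/wrist4.png',225,190,180,120,4.4,'pics/w4.png')
E
```

```text
4.45 [555.25436994  49.04010459 197.02578977] [-0.46244002 -0.65141904 -0.7903937 ] 39.945177379453405 [[ 0.    -0.056  0.998]
 [-0.     0.998  0.056]
 [-1.    -0.     0.   ]]
```

View pics/w4.png

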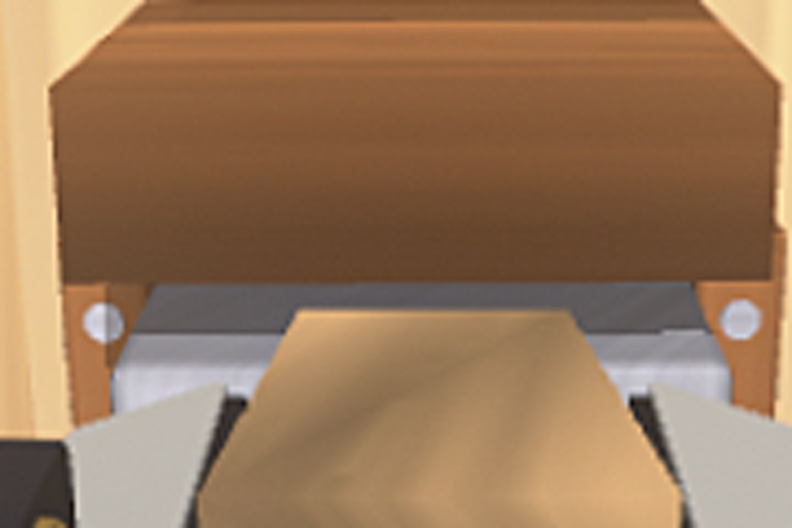

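View pics/s4.png

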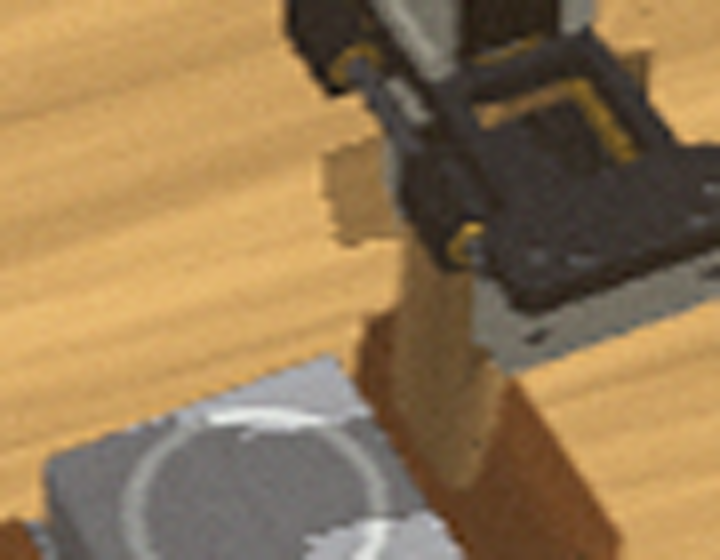

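View pics/d4.png

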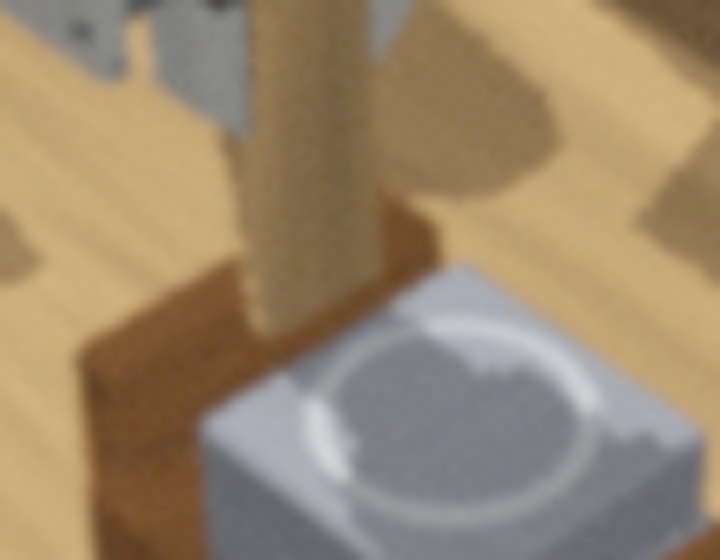

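```bash
python3 - <<'E'
from h import *
o=np.load('o4.npy',allow_pickle=True).item();R=Rw(o['tcp_rot'])
w=lambda p:('wrist',225+p[0]/4.4,190+p[1]/4.4); s=lambda p:('scene',285+p[0]/8,190+p[1]/8); d=lambda p:('side',265+p[0]/8,180+p[1]/8)
for n,q,z in [('slope tip',w((296,310)),103),('slope tip',w((568,310)),103),('rim',w((62,284)),97),('rim',w((770,282)),97),('tin',w((135,334)),97),('tin',w((700,332)),97),
 ('side flat',d((267,338)),103),('side flat',d((383,275)),103),('side tin',d((203,425)),97),('side tin',d((462,265)),97),
 ('scene tin',s((338,355)),97),('scene tin',s((465,560)),97),('scene tip flat+x',s((455,485)),103),('scene tip slope+x',s((480,487)),103)]:
  P=onz(*q,z,o); print(n,P.round(1),(R.T@(P-o['tool_pos'])).round(1))
E
```

```text
slope tip [534.   41.3 103. ] [ 94.   -6.6 -21.7]
slope tip [574.6  43.5 103. ] [94.  -6.6 18.9]
rim [497.   41.1  97. ] [100.   -4.6 -58.6]
rim [606.2  47.4  97. ] [100.1  -4.5  50.7]
tin [508.5  33.6  97. ] [100.  -12.8 -47.6]
tin [596.1  38.7  97. ] [100.  -12.6  40.1]
side flat [536.9  34.2 103. ] [ 94.  -13.8 -19.2]
side flat [577.9  33.9 103. ] [ 94.  -16.3  21.7]
side tin [505.8  23.   97. ] [100.  -23.2 -50.9]
side tin [601.9  28.2  97. ] [100.  -23.4  45.3]
scene tin [511.3  27.4  97. ] [100.  -19.1 -45.1]
scene tin [598.8  31.7  97. ] [100.  -19.8  42.5]
scene tip flat+x [576.   38.2 103. ] [ 94.  -11.9  20. ]
scene tip slope+x [579.5  44.9 103. ] [94.  -5.5 23.9]
```

Request:
{"method": "arm_command", "body": {
  "plan": [
    {"tx": 0,"ty": -0.2,"tz": 0,"wx": 0,"wy": 0,"wz": 0,"jaw": -0.5},
    {"tx": 0.5,"ty": 0,"tz": 0,"wx": 0,"wy": 0,"wz": 0,"jaw": -0.5},
    {"tx": 0.5,"ty": 0,"tz": 0,"wx": 0,"wy": 0,"wz": 0,"jaw": -0.5},
    {"tx": 0.5,"ty": 0,"tz": 0,"wx": 0,"wy": 0,"wz": 0,"jaw": -0.5},
    {"tx": 0,"ty": 0,"tz": 0,"wx": 0,"wy": 0,"wz": 0,"jaw": -0.5}
  ]
}}

```text
time: 5.1
tool_pos: [554.6, 46.8, 180.6]
tcp_rot: [3.04, 1.569, 3.095]
contact_force: [-0.4, 0.6, -0.6]
grip_width: 40.4
```

Request:
{"method": "arm_command", "body": {
  "plan": [
    {"tx": 0.4,"ty": -0.05,"tz": 0,"wx": 0,"wy": 0,"wz": 0,"jaw": -0.5},
    {"tx": 0.4,"ty": -0.05,"tz": 0,"wx": 0,"wy": 0,"wz": 0,"jaw": -0.5},
    {"tx": 0.3,"ty": -0.05,"tz": 0,"wx": 0,"wy": 0,"wz": 0,"jaw": -0.5},
    {"tx": 0,"ty": 0,"tz": 0,"wx": 0,"wy": 0,"wz": 0,"jaw": -0.5}
  ]
}}

```text
time: 5.5
tool_pos: [555.0, 45.3, 170.2]
tcp_rot: [3.008, 1.57, 3.063]
contact_force: [0.0, 0.7, -0.5]
grip_width: 40.0
```

```bash
python3 - <<'E'
from h import *
o=readout.get_obs(); print(o['time'],o['tool_pos'],o['contact_force'],o['moment'],o['grip_width'])
for n in ('scene','side'): cv2.imwrite(f'pics/{n}5.png',imaging.capture(n))
a=cv2.imread('pics/scene5.png')[190:260,285:375];b=cv2.imread('pics/side5.png')[180:250,265:355]
crop(np.hstack([a,b]),0,0,180,70,4.4,'pics/sd5.png')
E
```

```text
5.5 [555.00067782  45.26213719 170.20736652] [ 0.04667843  0.68624225 -0.46353135] [-0.00343017 -0.00571032 -0.02497632] 40.0418944811252
```

View pics/sd5.png

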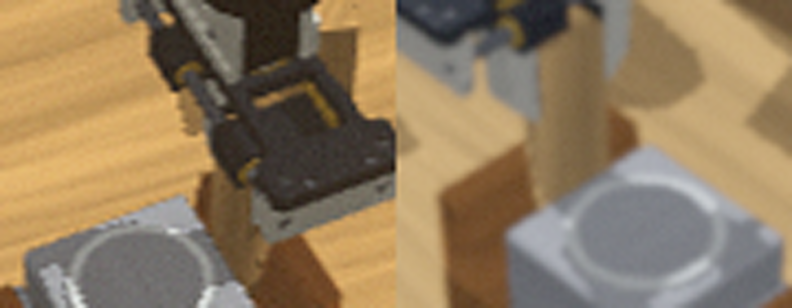

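Request:
{"method": "arm_command", "body": {
  "plan": [
    {"tx": 0.3,"ty": -0.05,"tz": 0,"wx": 0,"wy": 0,"wz": 0,"jaw": -0.5},
    {"tx": 0.3,"ty": -0.05,"tz": 0,"wx": 0,"wy": 0,"wz": 0,"jaw": -0.5},
    {"tx": 0,"ty": 0,"tz": 0,"wx": 0,"wy": 0,"wz": 0,"jaw": -0.5}
  ]
}}

```text
time: 5.9
tool_pos: [555.2, 44.6, 164.4]
tcp_rot: [1.891, 1.57, 1.946]
contact_force: [0.3, 1.8, -0.4]
grip_width: 39.9
```

Request:
{"method": "arm_command", "body": {
  "plan": [
    {"tx": 0.3,"ty": 0.05,"tz": 0,"wx": 0,"wy": 0,"wz": 0,"jaw": -0.5},
    {"tx": 0.2,"ty": 0,"tz": 0,"wx": 0,"wy": 0,"wz": 0,"jaw": -0.5},
    {"tx": 0,"ty": 0,"tz": 0,"wx": 0,"wy": 0,"wz": 0,"jaw": -0.5}
  ]
}}

```text
time: 6.2
tool_pos: [555.6, 44.6, 159.9]
tcp_rot: [-0.572, 1.57, -0.517]
contact_force: [0.3, 0.1, 1.2]
grip_width: 40.4
```

Request:
{"method": "arm_command", "body": {
  "plan": [
    {"tx": 0,"ty": 0,"tz": 0,"wx": 0,"wy": 0,"wz": 0,"jaw": 0.0},
    {"tx": 0,"ty": 0,"tz": 0,"wx": 0,"wy": 0,"wz": 0,"jaw": 0.3},
    {"tx": 0,"ty": 0,"tz": 0,"wx": 0,"wy": 0,"wz": 0,"jaw": 0.6},
    {"tx": 0,"ty": 0,"tz": 0,"wx": 0,"wy": 0,"wz": 0,"jaw": 0.6},
    {"tx": -2,"ty": 0,"tz": 0,"wx": 0,"wy": 0,"wz": 0,"jaw": 0.6},
    {"tx": -4,"ty": 0,"tz": 0,"wx": 0,"wy": 0,"wz": 0,"jaw": 0.6},
    {"tx": -4,"ty": 0,"tz": 0,"wx": 0,"wy": 0,"wz": 0,"jaw": 0.6},
    {"tx": 0,"ty": -2,"tz": 0,"wx": 0,"wy": 0,"wz": 0,"jaw": 0.6},
    {"tx": 0,"ty": -2,"tz": 0,"wx": 0,"wy": 0,"wz": 0,"jaw": 0.6},
    {"tx": 0,"ty": 0,"tz": 0,"wx": 0,"wy": 0,"wz": 0,"jaw": 0.6}
  ]
}}

```text
time: 7.2
tool_pos: [557.6, 3.1, 259.9]
tcp_rot: [-1.047, 1.57, -0.994]
contact_force: [-0.5, -0.3, -0.0]
grip_width: 73.5
```

```bash
python3 - <<'E'
from h import *
o=readout.get_obs(); print(o['time'],o['tool_pos'],o['contact_force'],Rw(o['tcp_rot']).round(3))
np.save('o6.npy',o,allow_pickle=True)
for n in ('scene','side','wrist'): cv2.imwrite(f'pics/{n}6.png',imaging.capture(n))
a=cv2.imread('pics/scene6.png')[180:270,270:380];b=cv2.imread('pics/side6.png')[170:260,260:370]
crop(np.hstack([a,b]),0,0,220,90,3.6,'pics/sd6.png')
E
```

```text
7.2 [557.57280051   3.06328091 259.94703952] [-0.54414419 -0.34587022 -0.04483104] [[ 0.001 -0.053  0.999]
 [-0.001  0.999  0.053]
 [-1.    -0.001  0.   ]]
```

View pics/sd6.png

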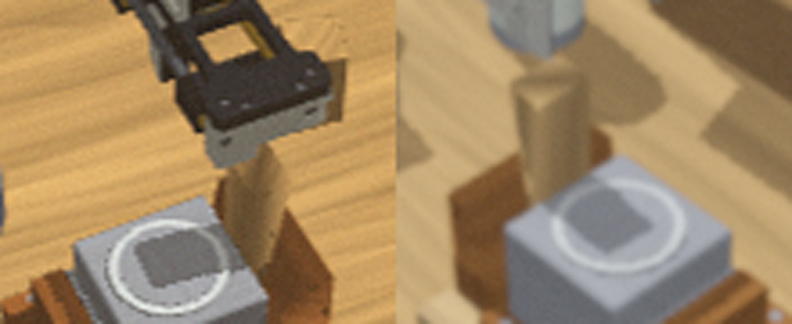

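View pics/wrist6.png

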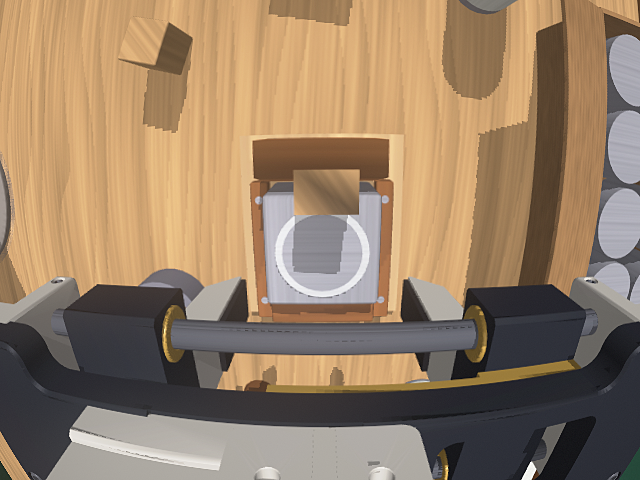

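```bash
python3 - <<'E'
from h import *
o=np.load('o6.npy',allow_pickle=True).item()
crop('pics/wrist6.png',235,125,180,120,4.4,'pics/w6.png')
E
```

```text
(no output)
```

View pics/w6.png

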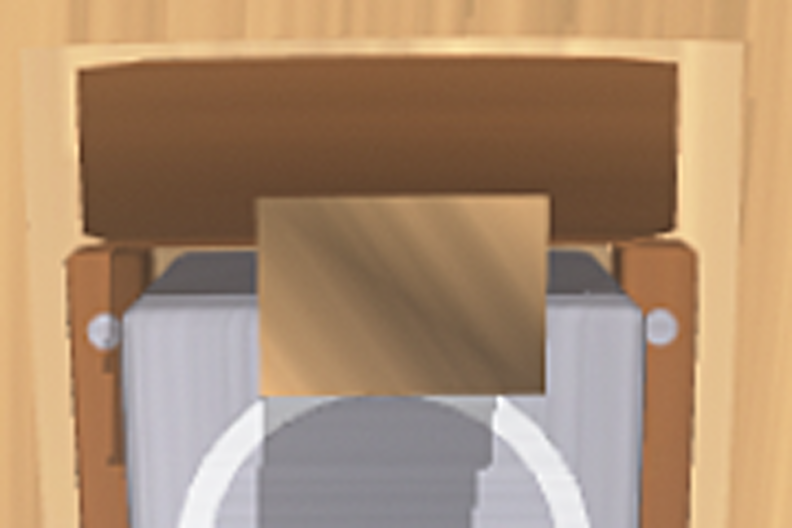

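```bash
python3 - <<'E'
from h import *
o=np.load('o6.npy',allow_pickle=True).item()
f=lambda p:(235+p[0]/4.4,125+p[1]/4.4)
for z in (165,170,175,180):
  H=np.array([onz('wrist',*f(p),z,o) for p in [(257,197),(549,197),(545,395),(260,395)]])
  print(z,H[:,:2].round(1).tolist(),H.mean(0)[:2].round(1),np.linalg.norm(H[1]-H[0]),np.linalg.norm(H[2]-H[1]))
# triangulate head corners scene/side: flat-x corner: 
s=lambda p:(270+p[0]/3.6,180+p[1]/3.6); d=lambda p:(260+(p[0]-396)/3.6,170+p[1]/3.6)
for p in [(515,85),(535,107),(590,75)]: print('side',onz('side',*d(p),172).round(1))
E
```

```text
165 [[535.1, 54.5], [576.3, 56.7], [577.7, 27.9], [536.6, 25.8]] [556.4  41.2] 41.19418047840939 28.74780649526919
170 [[535.5, 55.0], [575.8, 57.1], [577.2, 29.0], [536.9, 27.0]] [556.3  42. ] 40.29937774212624 28.123358682122763
175 [[535.9, 55.6], [575.2, 57.6], [576.6, 30.2], [537.3, 28.1]] [556.3  42.9] 39.40457500584331 27.498910868976324
180 [[536.3, 56.1], [574.7, 58.1], [576.1, 31.3], [537.6, 29.3]] [556.2  43.7] 38.509772269560166 26.87446305582989
side [539.2  51.8 172. ]
side [535.7  28.1 172. ]
side [579.2  30.3 172. ]
```

Request:
{"method": "arm_command", "body": {
  "plan": [
    {"tx": 0,"ty": -3.6,"tz": -1.1,"wx": 0,"wy": 0,"wz": 0,"jaw": 1},
    {"tx": 0,"ty": -3.6,"tz": -1.1,"wx": 0,"wy": 0,"wz": 0,"jaw": 1},
    {"tx": 0,"ty": -3.6,"tz": -1.1,"wx": 0,"wy": 0,"wz": 0,"jaw": 1},
    {"tx": 0,"ty": -3.6,"tz": -1.1,"wx": 0,"wy": 0,"wz": 0,"jaw": 1},
    {"tx": 0,"ty": -3.6,"tz": -1.1,"wx": 0,"wy": 0,"wz": 0,"jaw": 1},
    {"tx": 0,"ty": -3.6,"tz": -1.1,"wx": 0,"wy": 0,"wz": 0,"jaw": 1},
    {"tx": 0,"ty": -3.6,"tz": -1.1,"wx": 0,"wy": 0,"wz": 0,"jaw": 1},
    {"tx": 0,"ty": -3.6,"tz": -1.1,"wx": 0,"wy": 0,"wz": 0,"jaw": 1},
    {"tx": 0,"ty": 0,"tz": 0,"wx": 0,"wy": 0,"wz": 0,"jaw": 1},
    {"tx": 0,"ty": 0,"tz": 0,"wx": 0,"wy": 0,"wz": 0,"jaw": 1}
  ]
}}

```text
time: 8.35
tool_pos: [485.5, -287.2, 259.3]
tcp_rot: [1.823, 1.57, 1.877]
contact_force: [-0.2, -0.4, 0.4]
grip_width: 92.0
```

```bash
python3 - <<'E'
from h import *
o=readout.get_obs(); print(o['time'],o['tool_pos'],o['joint_positions'],Rw(o['tcp_rot']).round(3))
np.save('o7.npy',o,allow_pickle=True)
cv2.imwrite('pics/wrist7.png',imaging.capture('wrist'))
print('blue',onz('scene',209.25,290.5,120))
E
```

```text
8.35 [ 485.45204289 -287.20606761  259.27676627] [-6.70469799e-01  4.06908457e-01  1.39554530e+00  7.04690588e-04
  1.34015501e+00 -7.24589670e-01] [[-0.    -0.054  0.999]
 [ 0.001  0.999  0.054]
 [-1.     0.001 -0.   ]]
blue [ 579.38288781 -287.450759    120.        ]
```

View pics/wrist7.png

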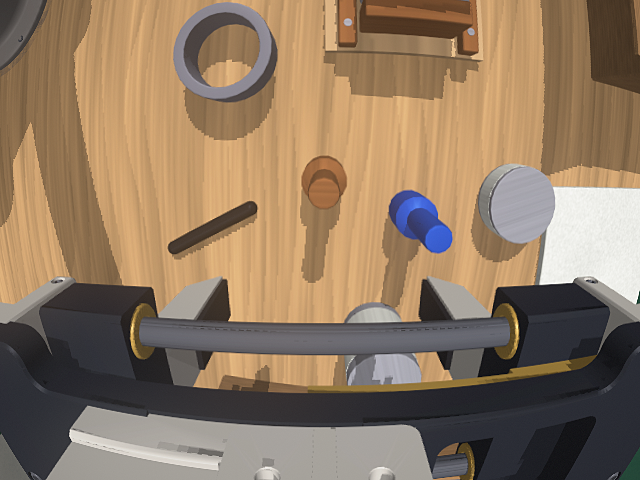

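```bash
python3 - <<'E'
from h import *
o=np.load('o7.npy',allow_pickle=True).item();R=Rw(o['tcp_rot'])
crop('pics/wrist7.png',290,145,70,70,8,'pics/w7.png')
E
```

```text
(no output)
```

View pics/w7.png

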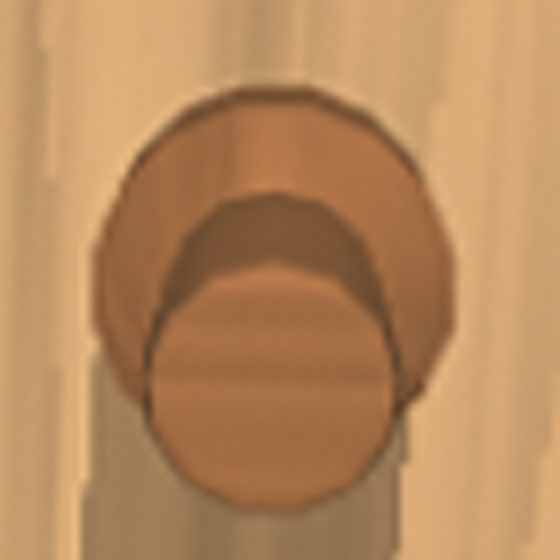

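```bash
python3 - <<'E'
from h import *
o=np.load('o7.npy',allow_pickle=True).item();R=Rw(o['tcp_rot'])
for p,z in [((272,388),120),((274,260),45)]:
  P=onz('wrist',290+p[0]/8,145+p[1]/8,z,o); print(P.round(1),(R.T@(P-o['tool_pos'])).round(1))
E
```

```text
[ 483. -257.  120.] [139.3  30.2  -0.8]
[ 483.1 -254.    45. ] [214.3  33.   -0.5]
```

Request:
{"method": "arm_command", "body": {
  "plan": [
    {"tx": 2,"ty": 3.1,"tz": -0.07,"wx": 0,"wy": 0,"wz": 0,"jaw": 1},
    {"tx": 4,"ty": 0,"tz": 0,"wx": 0,"wy": 0,"wz": 0,"jaw": 1},
    {"tx": 4,"ty": 0,"tz": 0,"wx": 0,"wy": 0,"wz": 0,"jaw": 0.7},
    {"tx": 3.6,"ty": 0,"tz": 0,"wx": 0,"wy": 0,"wz": 0,"jaw": 0.5},
    {"tx": 2.5,"ty": 0,"tz": 0,"wx": 0,"wy": 0,"wz": 0,"jaw": 0.3},
    {"tx": 0,"ty": 0,"tz": 0,"wx": 0,"wy": 0,"wz": 0,"jaw": 0},
    {"tx": 0,"ty": 0,"tz": 0,"wx": 0,"wy": 0,"wz": 0,"jaw": -0.3},
    {"tx": 0,"ty": 0,"tz": 0,"wx": 0,"wy": 0,"wz": 0,"jaw": -0.5},
    {"tx": 0,"ty": 0,"tz": 0,"wx": 0,"wy": 0,"wz": 0,"jaw": -1},
    {"tx": 0,"ty": 0,"tz": 0,"wx": 0,"wy": 0,"wz": 0,"jaw": -1}
  ]
}}

```text
time: 9.4
tool_pos: [483.6, -256.9, 100.0]
tcp_rot: [-0.654, 1.568, -0.598]
contact_force: [0.0, 0.2, -0.7]
grip_width: 32.5
```

```bash
python3 - <<'E'
from h import *
o=readout.get_obs(); print(o['time'],o['tool_pos'],o['contact_force'],o['grip_width'])
np.save('o8.npy',o,allow_pickle=True)
cv2.imwrite('pics/wrist8.png',imaging.capture('wrist'))
E
```

```text
9.4 [ 483.59810271 -256.88708585   99.96782763] [ 0.03242642  0.15123813 -0.7488264 ] 32.489191583303615
```

View pics/wrist8.png

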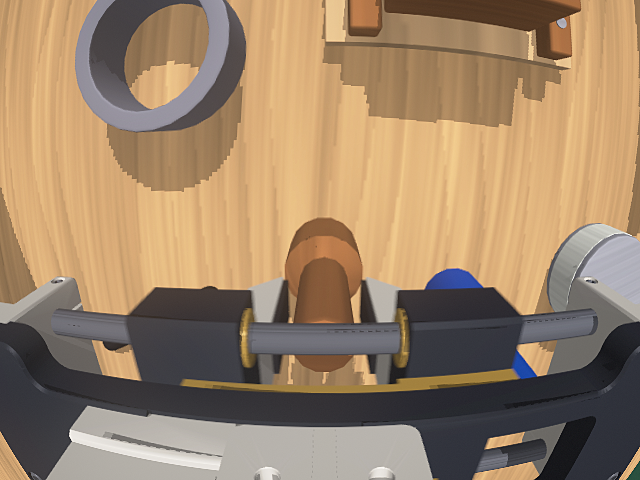

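Request:
{"method": "arm_command", "body": {
  "plan": [
    {"tx": 0,"ty": 0,"tz": 0,"wx": 0,"wy": 0,"wz": 0,"jaw": -1},
    {"tx": 0,"ty": 0,"tz": 0,"wx": 0,"wy": 0,"wz": 0,"jaw": -1},
    {"tx": 0,"ty": 0,"tz": 0,"wx": 0,"wy": 0,"wz": 0,"jaw": -1}
  ]
}}

```text
time: 9.75
tool_pos: [483.3, -256.9, 99.5]
tcp_rot: [-0.626, 1.57, -0.571]
contact_force: [-0.4, 1.8, 5.2]
grip_width: 24.1
```

Request:
{"method": "arm_command", "body": {
  "plan": [
    {"tx": -1,"ty": 0,"tz": 0,"wx": 0,"wy": 0,"wz": 0,"jaw": -1},
    {"tx": -3,"ty": 0,"tz": 0,"wx": 0,"wy": 0,"wz": 0,"jaw": -1},
    {"tx": -4,"ty": 0,"tz": 0,"wx": 0,"wy": 0,"wz": 0,"jaw": -1},
    {"tx": -4,"ty": 0,"tz": 0,"wx": 0,"wy": 0,"wz": 0,"jaw": -1},
    {"tx": -4,"ty": 0,"tz": 0,"wx": 0,"wy": 0,"wz": 0,"jaw": -1},
    {"tx": -3,"ty": 0,"tz": 0,"wx": 0,"wy": 0,"wz": 0,"jaw": -1},
    {"tx": 0,"ty": 2,"tz": 0.6,"wx": 0,"wy": 0,"wz": 0,"jaw": -1},
    {"tx": 0,"ty": 3.5,"tz": 1.1,"wx": 0,"wy": 0,"wz": 0,"jaw": -1},
    {"tx": 0,"ty": 3.5,"tz": 1.1,"wx": 0,"wy": 0,"wz": 0,"jaw": -1},
    {"tx": 0,"ty": 3.5,"tz": 1.1,"wx": 0,"wy": 0,"wz": 0,"jaw": -1},
    {"tx": 0,"ty": 3.5,"tz": 1.1,"wx": 0,"wy": 0,"wz": 0,"jaw": -1},
    {"tx": 0,"ty": 3.5,"tz": 1.1,"wx": 0,"wy": 0,"wz": 0,"jaw": -1},
    {"tx": 0,"ty": 3.5,"tz": 1.1,"wx": 0,"wy": 0,"wz": 0,"jaw": -1},
    {"tx": 0,"ty": 3.5,"tz": 1.1,"wx": 0,"wy": 0,"wz": 0,"jaw": -1},
    {"tx": 0,"ty": 2.0,"tz": 0.5,"wx": 0,"wy": 0,"wz": 0,"jaw": -1},
    {"tx": 0,"ty": 0,"tz": 0,"wx": 0,"wy": 0,"wz": 0,"jaw": -1},
    {"tx": 0,"ty": 0,"tz": 0,"wx": 0,"wy": 0,"wz": 0,"jaw": -1}
  ]
}}

```text
time: 11.45
tool_pos: [554.9, 32.9, 288.6]
tcp_rot: [-2.746, 1.57, -2.69]
contact_force: [0.4, -0.8, -2.2]
grip_width: 24.6
```

```bash
python3 - <<'E'
from h import *
o=readout.get_obs(); print(o['time'],o['tool_pos'],o['contact_force'],o['grip_width'],Rw(o['tcp_rot']).round(3))
np.save('o9.npy',o,allow_pickle=True)
for n in ('wrist','scene','side'): cv2.imwrite(f'pics/{n}9.png',imaging.capture(n))
a=cv2.imread('pics/scene9.png')[120:260,270:380];b=cv2.imread('pics/side9.png')[100:240,260:370]
crop(np.hstack([a,b]),0,0,220,140,3.6,'pics/sd9.png')
E
```

```text
11.45 [554.87274759  32.85192118 288.57501718] [ 0.39596699 -0.83870814 -2.23984868] 24.637238679969165 [[-0.001 -0.056  0.998]
 [-0.     0.998  0.056]
 [-1.    -0.    -0.001]]
```

View pics/sd9.png

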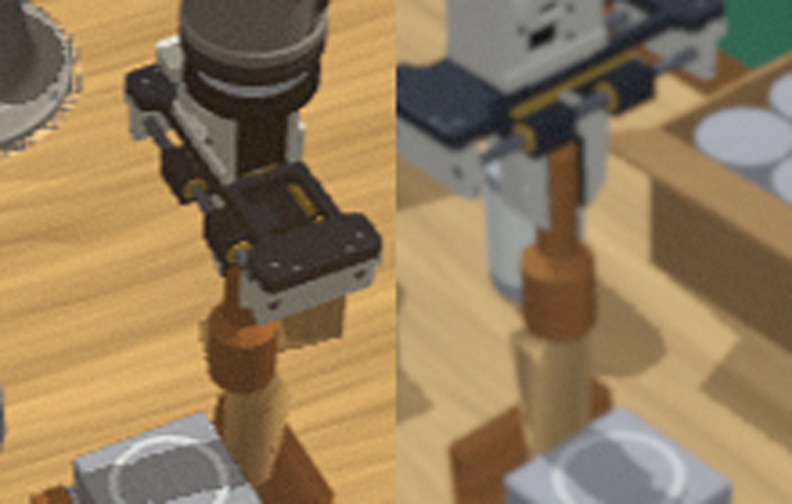

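View pics/wrist9.png

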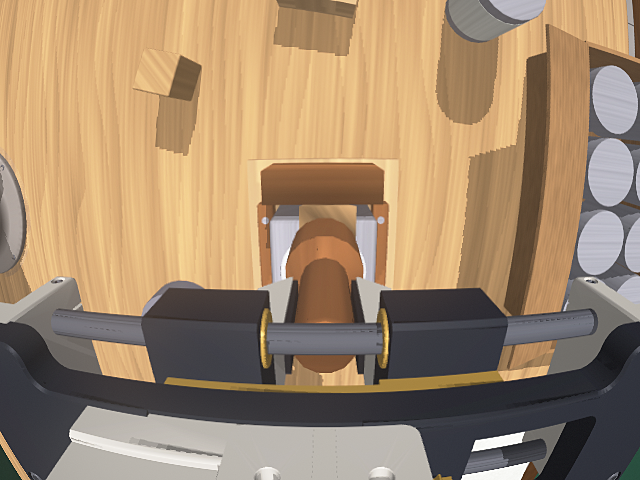

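Request:
{"method": "arm_command", "body": {
  "plan": [
    {"tx": 0.5,"ty": 0.45,"tz": 0.05,"wx": 0,"wy": 0,"wz": 0,"jaw": -1},
    {"tx": 0.5,"ty": 0.4,"tz": 0.05,"wx": 0,"wy": 0,"wz": 0,"jaw": -1},
    {"tx": 0.4,"ty": 0,"tz": 0,"wx": 0,"wy": 0,"wz": 0,"jaw": -1},
    {"tx": 0.2,"ty": 0,"tz": 0,"wx": 0,"wy": 0,"wz": 0,"jaw": -1},
    {"tx": 0,"ty": 0,"tz": 0,"wx": 0,"wy": 0,"wz": 0,"jaw": -1}
  ]
}}

```text
time: 12.1
tool_pos: [555.6, 41.3, 272.3]
tcp_rot: [-3.132, 1.57, -3.077]
contact_force: [0.7, -0.3, -2.3]
grip_width: 24.5
```

Request:
{"method": "arm_command", "body": {
  "plan": [
    {"tx": 0.1,"ty": 0,"tz": 0,"wx": 0,"wy": 0,"wz": 0,"jaw": -1},
    {"tx": 0.1,"ty": 0,"tz": 0,"wx": 0,"wy": 0,"wz": 0,"jaw": -1},
    {"tx": 0,"ty": 0,"tz": 0,"wx": 0,"wy": 0,"wz": 0,"jaw": -1}
  ]
}}

```text
time: 12.4
tool_pos: [555.9, 41.2, 271.3]
tcp_rot: [-0.262, 1.57, -0.207]
contact_force: [0.1, -0.6, 1.4]
grip_width: 24.3
```

Request:
{"method": "arm_command", "body": {
  "plan": [
    {"tx": 0.1,"ty": 0,"tz": 0,"wx": 0,"wy": 0,"wz": 0,"jaw": -1},
    {"tx": 0.1,"ty": 0,"tz": 0,"wx": 0,"wy": 0,"wz": 0,"jaw": -1},
    {"tx": 0,"ty": 0,"tz": 0,"wx": 0,"wy": 0,"wz": 0,"jaw": -1}
  ]
}}

```text
time: 12.7
tool_pos: [555.9, 41.1, 269.0]
tcp_rot: [-0.532, 1.57, -0.477]
contact_force: [-0.9, -1.6, 4.2]
grip_width: 24.5
```

Request:
{"method": "arm_command", "body": {
  "plan": [
    {"tx": 0.1,"ty": 0,"tz": 0,"wx": 0,"wy": 0,"wz": 0,"jaw": -1},
    {"tx": 0.1,"ty": 0,"tz": 0,"wx": 0,"wy": 0,"wz": 0,"jaw": -1},
    {"tx": 0,"ty": 0,"tz": 0,"wx": 0,"wy": 0,"wz": 0,"jaw": -1}
  ]
}}

```text
time: 13.0
tool_pos: [555.9, 41.1, 266.7]
tcp_rot: [-0.798, 1.57, -0.743]
contact_force: [0.2, -2.4, 2.8]
grip_width: 24.7
```

Request:
{"method": "arm_command", "body": {
  "plan": [
    {"tx": 0.1,"ty": 0,"tz": 0,"wx": 0,"wy": 0,"wz": 0,"jaw": -1},
    {"tx": 0.1,"ty": 0,"tz": 0,"wx": 0,"wy": 0,"wz": 0,"jaw": -1},
    {"tx": 0.1,"ty": 0,"tz": 0,"wx": 0,"wy": 0,"wz": 0,"jaw": -1},
    {"tx": 0,"ty": 0,"tz": 0,"wx": 0,"wy": 0,"wz": 0,"jaw": -1}
  ]
}}

```text
time: 13.4
tool_pos: [556.3, 40.9, 265.4]
tcp_rot: [-0.386, 1.568, -0.331]
contact_force: [-1.3, -2.8, 11.4]
grip_width: 24.5
```

Request:
{"method": "arm_command", "body": {
  "plan": [
    {"tx": 0.1,"ty": 0,"tz": 0,"wx": 0,"wy": 0,"wz": 0,"jaw": -1},
    {"tx": 0,"ty": 0,"tz": 0,"wx": 0,"wy": 0,"wz": 0,"jaw": -1},
    {"tx": 0,"ty": 0,"tz": 0,"wx": 0,"wy": 0,"wz": 0,"jaw": -1}
  ]
}}

```text
time: 13.7
tool_pos: [556.4, 40.8, 265.2]
tcp_rot: [-0.356, 1.567, -0.301]
contact_force: [-2.0, -2.7, 16.7]
grip_width: 24.7
```

Request:
{"method": "arm_command", "body": {
  "plan": [
    {"tx": 0.05,"ty": 0,"tz": 0,"wx": 0,"wy": 0,"wz": 0,"jaw": -1},
    {"tx": 0,"ty": 0,"tz": 0,"wx": 0,"wy": 0,"wz": 0,"jaw": -1}
  ]
}}

```text
time: 13.9
tool_pos: [556.5, 40.8, 265.1]
tcp_rot: [-0.333, 1.566, -0.278]
contact_force: [-3.4, -2.5, 19.1]
grip_width: 24.4
```

```bash
python3 - <<'E'
from h import *
o=readout.get_obs(); print(o['time'],o['tool_pos'],o['contact_force'],o['grip_width'],Rw(o['tcp_rot']).round(3))
for n in ('scene','side','wrist'): cv2.imwrite(f'pics/{n}10.png',imaging.capture(n))
a=cv2.imread('pics/scene10.png')[215:315,255:385];b=cv2.imread('pics/scene0.png')[215:315,255:385]
crop(np.vstack([a,b]),0,0,130,200,3,'pics/sc10.png')
a=cv2.imread('pics/side10.png')[170:300,255:385];b=cv2.imread('pics/side0.png')[170:300,255:385]
crop(np.hstack([a,b]),0,0,260,130,3,'pics/sd10.png')
E
```

```text
13.9 [556.47214826  40.81809893 265.14338413] [-3.38627744 -2.52606724 19.10097539] 24.38282830731324 [[ 0.005 -0.055  0.998]
 [-0.001  0.998  0.055]
 [-1.    -0.002  0.005]]
```

View pics/sc10.png

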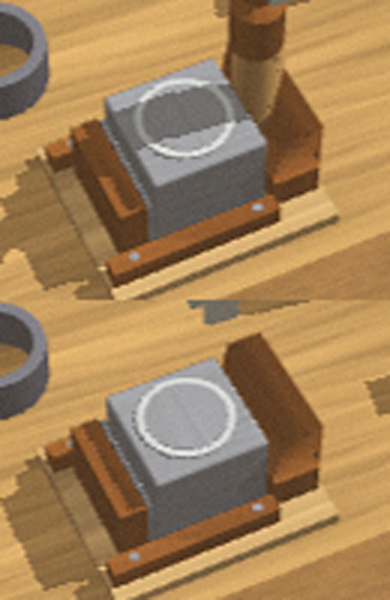

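View pics/sd10.png

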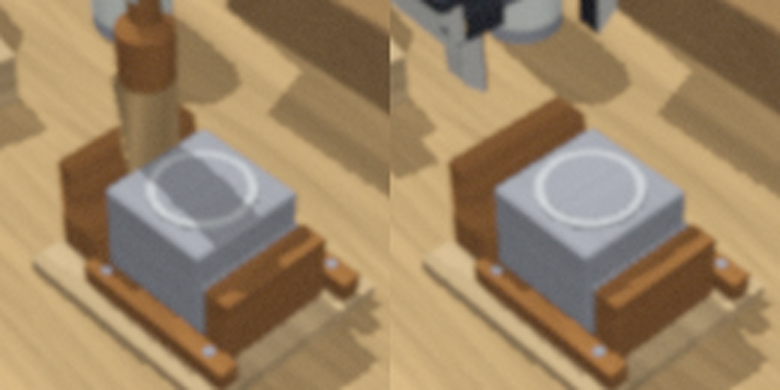

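Request:
{"method": "arm_command", "body": {
  "plan": [
    {"tx": -0.4,"ty": 0,"tz": 0,"wx": 0,"wy": 0,"wz": 0,"jaw": -1},
    {"tx": -0.6,"ty": 0,"tz": 0,"wx": 0,"wy": 0,"wz": 0,"jaw": -1},
    {"tx": 0,"ty": 0,"tz": 0,"wx": 0,"wy": 0,"wz": 0,"jaw": -1},
    {"tx": 0,"ty": 0,"tz": 0,"wx": 0,"wy": 0,"wz": 0,"jaw": -1}
  ]
}}

```text
time: 14.45
tool_pos: [555.6, 41.6, 271.6]
tcp_rot: [2.772, 1.57, 2.828]
contact_force: [-0.3, -0.1, -2.6]
grip_width: 25.0
```

Request:
{"method": "arm_command", "body": {
  "plan": [
    {"tx": 0.2,"ty": 0,"tz": 0,"wx": 0,"wy": 0,"wz": 0,"jaw": -1},
    {"tx": 0.2,"ty": 0,"tz": 0,"wx": 0,"wy": 0,"wz": 0,"jaw": -1},
    {"tx": 0.2,"ty": 0,"tz": 0,"wx": 0,"wy": 0,"wz": 0,"jaw": -1},
    {"tx": 0.2,"ty": 0,"tz": 0,"wx": 0,"wy": 0,"wz": 0,"jaw": -1},
    {"tx": 0.1,"ty": 0,"tz": 0,"wx": 0,"wy": 0,"wz": 0,"jaw": -1},
    {"tx": 0,"ty": 0,"tz": 0,"wx": 0,"wy": 0,"wz": 0,"jaw": -1}
  ]
}}

```text
time: 15.05
tool_pos: [555.9, 41.3, 265.0]
tcp_rot: [-0.151, 1.569, -0.096]
contact_force: [-2.3, 0.0, 8.5]
grip_width: 24.5
```

Request:
{"method": "arm_command", "body": {
  "plan": [
    {"tx": 0.1,"ty": 0,"tz": 0,"wx": 0,"wy": 0,"wz": 0,"jaw": -1},
    {"tx": 0,"ty": 0,"tz": 0,"wx": 0,"wy": 0,"wz": 0,"jaw": -1},
    {"tx": 0,"ty": 0,"tz": 0,"wx": 0,"wy": 0,"wz": 0,"jaw": -1}
  ]
}}

```text
time: 15.35
tool_pos: [556.0, 41.4, 265.0]
tcp_rot: [-0.134, 1.567, -0.079]
contact_force: [-3.5, 0.5, 13.7]
grip_width: 24.3
```

Request:
{"method": "arm_command", "body": {
  "plan": [
    {"tx": 0.05,"ty": 0,"tz": 0,"wx": 0,"wy": 0,"wz": 0,"jaw": -1},
    {"tx": 0,"ty": 0,"tz": 0,"wx": 0,"wy": 0,"wz": 0,"jaw": -1},
    {"tx": 0,"ty": 0,"tz": 0,"wx": 0,"wy": 0,"wz": 0,"jaw": -1}
  ]
}}

```text
time: 15.65
tool_pos: [556.0, 41.3, 264.9]
tcp_rot: [-0.145, 1.567, -0.09]
contact_force: [-4.3, 0.0, 16.0]
grip_width: 24.6
```

Request:
{"method": "arm_command", "body": {
  "plan": [
    {"tx": -0.5,"ty": 0,"tz": 0,"wx": 0,"wy": 0,"wz": 0,"jaw": -1},
    {"tx": -2,"ty": 0,"tz": 0,"wx": 0,"wy": 0,"wz": 0,"jaw": -1},
    {"tx": -1,"ty": -3,"tz": -1,"wx": 0,"wy": 0,"wz": 0,"jaw": -1},
    {"tx": 0,"ty": -4,"tz": -1.3,"wx": 0,"wy": 0,"wz": 0,"jaw": -1},
    {"tx": 0,"ty": -4,"tz": -1.3,"wx": 0,"wy": 0,"wz": 0,"jaw": -1},
    {"tx": 0,"ty": 0,"tz": 0,"wx": 0,"wy": 0,"wz": 0,"jaw": -1},
    {"tx": 0,"ty": 0,"tz": 0,"wx": 0,"wy": 0,"wz": 0,"jaw": -1}
  ]
}}

```text
time: 16.35
tool_pos: [525.7, -71.1, 296.5]
tcp_rot: [1.807, 1.57, 1.86]
contact_force: [0.2, -0.2, -1.9]
grip_width: 24.7
```

```bash
python3 - <<'E'
from h import *
o=readout.get_obs(); print(o['time'],o['tool_pos'],o['contact_force'],o['grip_width'],Rw(o['tcp_rot']).round(3))
np.save('o11.npy',o,allow_pickle=True)
for n in ('scene','side','wrist'): cv2.imwrite(f'pics/{n}11.png',imaging.capture(n))
a=cv2.imread('pics/scene11.png')[180:310,255:385];b=cv2.imread('pics/side11.png')[150:280,255:385]
crop(np.hstack([a,b]),0,0,260,130,3,'pics/sd11.png')
E
```

```text
16.35 [525.72700479 -71.10493528 296.52152314] [ 0.2288661  -0.22613346 -1.88662546] 24.6784707898242 [[-0.    -0.053  0.999]
 [ 0.001  0.999  0.053]
 [-1.     0.001 -0.   ]]
```

View pics/sd11.png

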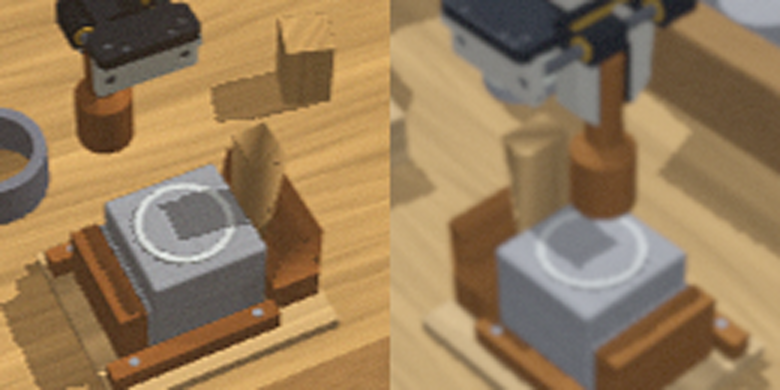

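View pics/wrist11.png

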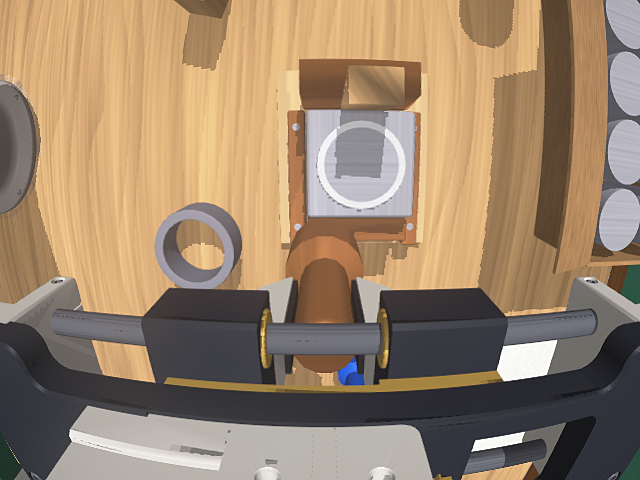

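```bash
python3 - <<'E'
from h import *
def ecc(n,a,b,x,y,w,h):
  A=cv2.imread(f'pics/{n}{a}.png',0)[y:y+h,x:x+w];B=cv2.imread(f'pics/{n}{b}.png',0)
  B=B[y:y+h,x:x+w]; M=np.eye(2,3,dtype=np.float32)
  c,M=cv2.findTransformECC(A,B,M,cv2.MOTION_TRANSLATION,(3,100,1e-6),None,1); return round(c,3),M[:,2].round(2)
for b in (3,6,10,11):
  print(b,'tin corner +x-y',ecc('scene',0,b,292,262,28,26),'+x+y',ecc('scene',0,b,330,255,22,24),'ref rail',ecc('scene',0,b,280,292,40,20))
P=np.array([612,-66,60.]);print(proj('scene',P),proj('scene',P-[0,1,0])-proj('scene',P))
E
```

```text
3 tin corner +x-y (0.924, array([0.18, 0.18], dtype=float32)) +x+y (0.997, array([0.01, 0.01], dtype=float32)) ref rail (0.997, array([-0.,  0.], dtype=float32))
6 tin corner +x-y (0.987, array([-0.13,  0.13], dtype=float32)) +x+y (0.986, array([-0.02,  0.1 ], dtype=float32)) ref rail (0.997, array([-0.01,  0.  ], dtype=float32))
10 tin corner +x-y (0.947, array([-0.36,  0.31], dtype=float32)) +x+y (0.936, array([-0.35,  0.27], dtype=float32)) ref rail (0.997, array([-0.  , -0.01], dtype=float32))
11 tin corner +x-y (0.954, array([-0.49,  0.3 ], dtype=float32)) +x+y (0.936, array([-0.34,  0.27], dtype=float32)) ref rail (0.997, array([-0., -0.], dtype=float32))
[307.19712296 286.00315257] [-0.39224253  0.13182537]
```

Request:
{"method": "arm_command", "body": {
  "plan": [
    {"tx": 0,"ty": -3.67,"tz": -1.04,"wx": 0,"wy": 0,"wz": 0,"jaw": -1},
    {"tx": 0,"ty": -3.67,"tz": -1.04,"wx": 0,"wy": 0,"wz": 0,"jaw": -1},
    {"tx": 0,"ty": -3.67,"tz": -1.04,"wx": 0,"wy": 0,"wz": 0,"jaw": -1},
    {"tx": 0,"ty": -3.67,"tz": -1.04,"wx": 0,"wy": 0,"wz": 0,"jaw": -1},
    {"tx": 0,"ty": -3.67,"tz": -1.04,"wx": 0,"wy": 0,"wz": 0,"jaw": -1},
    {"tx": 3,"ty": 0,"tz": 0,"wx": 0,"wy": 0,"wz": 0,"jaw": -1},
    {"tx": 4,"ty": 0,"tz": 0,"wx": 0,"wy": 0,"wz": 0,"jaw": -1},
    {"tx": 4,"ty": 0,"tz": 0,"wx": 0,"wy": 0,"wz": 0,"jaw": -1},
    {"tx": 4,"ty": 0,"tz": 0,"wx": 0,"wy": 0,"wz": 0,"jaw": -1},
    {"tx": 2.5,"ty": 0,"tz": 0,"wx": 0,"wy": 0,"wz": 0,"jaw": -1},
    {"tx": 1.5,"ty": 0,"tz": 0,"wx": 0,"wy": 0,"wz": 0,"jaw": -1},
    {"tx": 0,"ty": 0,"tz": 0,"wx": 0,"wy": 0,"wz": 0,"jaw": -1},
    {"tx": 0,"ty": 0,"tz": 0,"wx": 0,"wy": 0,"wz": 0,"jaw": -1}
  ]
}}

```text
time: 17.8
tool_pos: [484.8, -256.0, 107.1]
tcp_rot: [-0.308, 1.57, -0.252]
contact_force: [0.7, -0.4, -2.4]
grip_width: 24.2
```

Request:
{"method": "arm_command", "body": {
  "plan": [
    {"tx": 0.3,"ty": 0,"tz": 0,"wx": 0,"wy": 0,"wz": 0,"jaw": -1},
    {"tx": 0.2,"ty": 0,"tz": 0,"wx": 0,"wy": 0,"wz": 0,"jaw": -1},
    {"tx": 0.15,"ty": 0,"tz": 0,"wx": 0,"wy": 0,"wz": 0,"jaw": -1},
    {"tx": 0,"ty": 0,"tz": 0,"wx": 0,"wy": 0,"wz": 0,"jaw": -1}
  ]
}}

```text
time: 18.2
tool_pos: [484.0, -256.6, 100.4]
tcp_rot: [-0.418, 1.571, -0.363]
contact_force: [0.4, 0.6, -2.1]
grip_width: 24.4
```

Request:
{"method": "arm_command", "body": {
  "plan": [
    {"tx": 0.1,"ty": 0,"tz": 0,"wx": 0,"wy": 0,"wz": 0,"jaw": -1},
    {"tx": 0.05,"ty": 0,"tz": 0,"wx": 0,"wy": 0,"wz": 0,"jaw": -1},
    {"tx": 0,"ty": 0,"tz": 0,"wx": 0,"wy": 0,"wz": 0,"jaw": -1}
  ]
}}

```text
time: 18.5
tool_pos: [484.2, -256.7, 99.5]
tcp_rot: [-0.673, 1.57, -0.618]
contact_force: [-1.9, 1.1, 5.1]
grip_width: 24.9
```

Request:
{"method": "arm_command", "body": {
  "plan": [
    {"tx": -0.08,"ty": 0,"tz": 0,"wx": 0,"wy": 0,"wz": 0,"jaw": -1},
    {"tx": 0,"ty": 0,"tz": 0,"wx": 0,"wy": 0,"wz": 0,"jaw": -0.3},
    {"tx": 0,"ty": 0,"tz": 0,"wx": 0,"wy": 0,"wz": 0,"jaw": 0.1},
    {"tx": 0,"ty": 0,"tz": 0,"wx": 0,"wy": 0,"wz": 0,"jaw": 0.5},
    {"tx": 0,"ty": 0,"tz": 0,"wx": 0,"wy": 0,"wz": 0,"jaw": 0.5},
    {"tx": 0,"ty": 0,"tz": 0,"wx": 0,"wy": 0,"wz": 0,"jaw": 0.5},
    {"tx": -3,"ty": 0,"tz": 0,"wx": 0,"wy": 0,"wz": 0,"jaw": 0.5},
    {"tx": -4,"ty": 0,"tz": 0,"wx": 0,"wy": 0,"wz": 0,"jaw": 0.5},
    {"tx": -4,"ty": 0,"tz": 0,"wx": 0,"wy": 0,"wz": 0,"jaw": 0.5},
    {"tx": -4,"ty": -3,"tz": 0,"wx": 0,"wy": 0,"wz": 0,"jaw": 0.5},
    {"tx": 0,"ty": 0,"tz": 0,"wx": 0,"wy": 0,"wz": 0,"jaw": 0.5},
    {"tx": 0,"ty": 0,"tz": 0,"wx": 0,"wy": 0,"wz": 0,"jaw": 0.5}
  ]
}}

```text
time: 19.7
tool_pos: [485.7, -287.0, 250.1]
tcp_rot: [-0.639, 1.569, -0.585]
contact_force: [-0.6, 0.5, 0.1]
grip_width: 68.9
```

```bash
python3 - <<'E'
from h import *
o=readout.get_obs(); print(o['time'],o['tool_pos'],o['contact_force'],o['grip_width'])
np.save('o12.npy',o,allow_pickle=True)
for n in ('scene','side','wrist'): cv2.imwrite(f'pics/{n}12.png',imaging.capture(n))
E
```

```text
19.7 [ 485.72547007 -287.0318588   250.07444853] [-0.57977893  0.54609745  0.12095273] 68.93242479180343
```

View pics/side12.png

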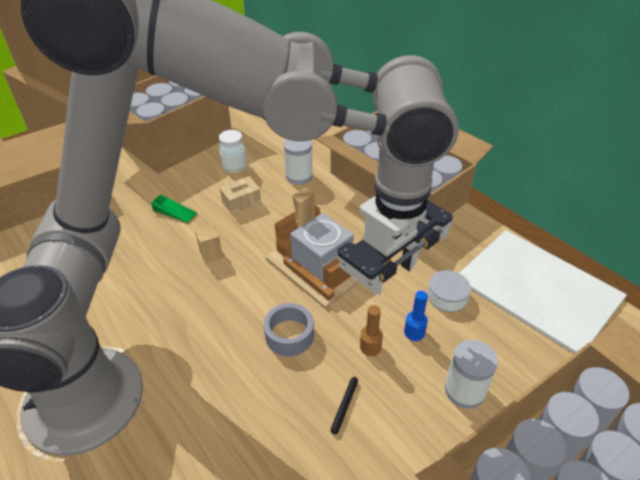

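View pics/wrist12.png

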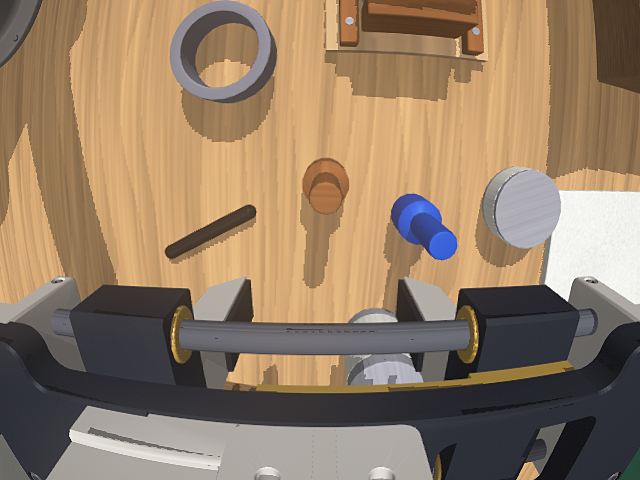

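```bash
python3 - <<'E'
from h import *
a=cv2.imread('pics/scene12.png')[190:310,255:385];b=cv2.imread('pics/scene0.png')[190:310,255:385]
crop(np.hstack([a,b]),0,0,260,120,3,'pics/sd12.png')
E
```

```text
(no output)
```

View pics/sd12.png

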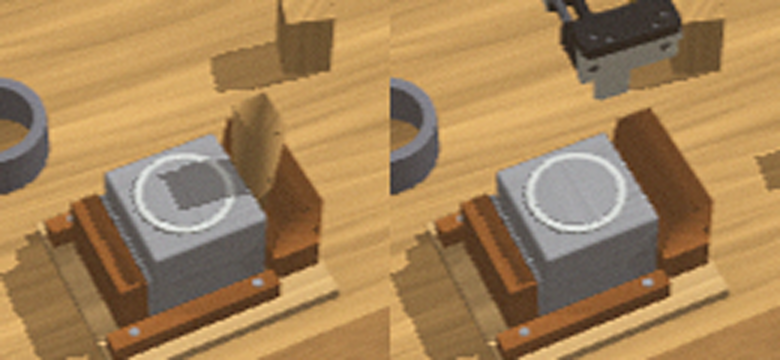

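The wedge stands upright in the slot with the tin against the plate, the tamper stands free, and the bystanders look unmoved. I'm handing in the job.

```bash
python3 - <<'E'
from plant import bot
print(bot.close_job())
E
```

```text
the job is handed in; nothing more can be done
None
```

I handed the job in at about 20 s of the 67 s. As far as I could check, the tin is wedged tight, but the press on the plate rests on indirect evidence.

**What I did:** I took the wooden wedge from its holder, stood it thin end down in the slot about 35 mm below the rim and let go. I then drove it with the brown tamper using slow presses, stood the tamper back upright on its old spot and let it go.

**Last checks:**
- **Tightness:** The wedge went down about 6 mm and stopped. A press of about 21 N moved it no further. After lifting off, a second press of about 18 N met the head within about 0.3 mm of the same height and did not shift it.
- **Tin:** It moved about 1 mm towards the batten, judged from the scene camera, which fits the wedge's travel. Wedge head is about 68 mm above the rim.
- **Pictures:** The wedge and tin stand upright, the tamper stands free, and the bystanders look unmoved.

**Not confirmed, or disagreed:**
- The force between tin and plate cannot be read. I inferred it from the wedge stopping dead under 18–21 N.
- My early wrist-camera reading put the tin's edge too close to the cheek, giving a slot of about 9 mm. I took it for a shadow line and used the scene and side views instead, and the insertion then went freely.

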